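Refit the belt grinder's side cover after a belt change

ROBOT

A 6-joint arm with a two-finger parallel gripper is mounted at the origin on the work surface. World frame = base frame: x ahead of the robot, y to its left, z up, the work surface at z = 0. Lengths are in m, angles in rad, forces in N, time in s.
With the tool pointing down it reaches from about 0.375 to 0.9 m from the base axis. Payload 3.1 kg.
Tool frame: the origin (TCP) lies on the mounting face of the last link; the fingertips stand 173 mm ahead of it and the grasp point (between the pads) lies 155 mm ahead of it; z points along the fingers, x is the direction in which the jaws open and shut, and the axes are right-handed (so a half turn about z gives the same grasp; the last joint's range is limited). The gripper opens to 85 mm and grips with 20 to 120 N. Pads are 22 mm wide; open, the fingers measure 114 mm over their backs; the gripper's body (76 mm by 85 mm) begins 54 mm behind the grasp point. The pads swing forward as they close: fully open they stand 13 mm farther back than shut.
Start: joints at [1.101, 0.527, 1.433, -0, 1.181, -0.178], TCP at [0.18, 0.599, 0.405] pointing down, gripper open.
Joint ranges: [-3.08, 3.08], [-0.75, 2.2], [0.22, 2.44], [-1.43, 4.57], [0, 2.65], [-2.85, 2.85]. Speed limits (rad/s): [2.79, 2.79, 3.14, 3.14, 3.14, 3.14].

INTERFACE

Orientations are given as a unit quaternion [w, x, y, z].
In Python, from bench import env gives the robot as it stands.
- The arm moves only by the tool move_arm, never from a script. Its argument "moves" is a list of rows, each an object of numbers: "hand": the opening, from 0 (shut) to 1 (fully open); "tx", "ty", "tz": the shift along the tool's x, y, z in mm; "turn": the turn about the tool's z in rad. A call has exactly 5 rows; each row is the pose to reach, as a shift and turn from the pose commanded when the call began, along the tool's axes at that moment; what a row does not reach only later rows make up. A row lasts 1/10 s, in which the tool goes at most 50 mm and 8.59 degrees, less where a joint would pass 70% of its speed; a pose out of reach is approached as far as the arm can. A call with a gripper value outside its range is refused whole. The fingers move at their own pace and stop on an object; "force" is the grip in N (left out, the last holds). Time passes only in rows, so rows that repeat a pose let the fingers close, or fill a call up. It gives the time, the measured TCP pose, the force and the opening at its end, in the units of the state.
- env.state(): the state, without advancing time (a new reading comes with each control period).
- env.camera(name): name is "scene" or "top" or "wrist"; returns the picture (384x512x3 uint8, red, green, blue); there is no depth.
- env.calibration(name): a dict with "K" (3x3 intrinsics, pixels), "k1" (the pictures are not rectified: a ray, as slopes to the right and down, at radius r is drawn at 1 + k1 r^2 times it, then the intrinsics apply), "rvec" (rotation vector, rad) and "tvec" (3), from world to camera coordinates, as OpenCV has them. Camera axes: x right, y down, z forward; pixel columns grow to the right and rows downward; lengths in m; the calibration is good to about 2 mm. A picture is of the moment at which its call begins: read the wrist's pose just before it. calibration takes no time and is no camera call; for the wrist camera it gives the pose at the moment of the call.
- env.sign_off(): hands the job in, once; it reports no verdict.
The state is a dict: "time_s": time; "joints": joint angles; "joint_vel": joint speeds; "joint_torque": joint torques, N m; "ee_pos": TCP position; "tcp_rot": TCP orientation; "ft_force": force on the tool from outside, world axes, zero at the start; "ft_torque": the same for the moment, N m; "finger_gap": finger opening in m.
Only numpy, scipy, OpenCV 4.12 (cv2) and the standard library are available. Lean on these libraries where they do the work, as an engineer would, in place of code of your own. Each camera call takes 0.05 s, during which the arm holds its last target.

TASK

The belt on the bench grinder has been changed. Throw the belt-tension lever fully over, away from the cover's place, to its stop; then hang the side cover (the taller one, with the two keyholes) on the grinder's two shoulder screws, its side flanges towards the machine, and slide it down until both screws sit at the top of the narrow slots. Leave everything else on the bench where it is.

Things in the scene. Friction and masses are not known exactly. Their poses are not given: they have to be found in the camera images.
- grinder: Green bench belt grinder, fixed, belt along its x. Origin at bench level; x along the belt, away from the robot; z up; its -y side has a vertical green frame plate, face at y = -60 mm, x -150 to 180, z 22 to 138 mm. Behind the plate: belt, top at z = 140 mm, y -38 to 38, ends at x -190 and 220 mm; grey motor at x 38 to 162, y 45 to 218 mm, up to z = 173 mm.
- screw_near (a point): Shoulder screw nearer the robot, sticking out of the frame plate to -y at z = 126 mm: a boss 20 mm across and 21 mm long, then a 9 mm shank (the groove) 7 mm long, then a head 20 mm across and 6 mm thick, ending 34 mm out. The point: on the axis, mid groove, 24.5 mm out from the plate. Axes as the grinder's.
- screw_far (a point): The same on the farther screw, at the same height, 120 mm along the grinder's x.
- tension_lever (a joint): Belt-tension lever (flat steel bar) on the frame plate, turning about the grinder's y. 0 rad = open, leaning 25 degrees towards the cover's place (grinder -x), its grip in the cover's way; grows as it swings up and over towards grinder +x, to the stop at 1.15 rad (41 degrees past upright). Stays where left (friction 0.4 N m, about 4 N at the grip).
- tension_grip (a point): Centre of the lever's black round grip: a cylinder 26 mm across and 55 mm long, axis along the grinder's y, from 24 to 79 mm out from the frame plate. It moves on a circle of radius 95 mm about lever_pivot.
- lever_pivot (a point): Point on the lever's turning axis (at grinder x = 66 mm, z = 80 mm), level with the middle of the grip's length.
- cover: The loose side cover to hang: green aluminium sheet 190 mm long (x), 150 high (z), 4 thick, about 0.43 kg, standing upright on the bench. Origin: middle of its underside, mid-plane of the sheet; z up; -y is its front. A 20 mm lip at the bottom turns out to the front (to y -22 mm); a 20 mm flange at each end turns back (to y +22), up to z = 132 mm.
- cover_top (a point): Middle of the cover's top edge (z = 150 mm of the cover, mid-plane of the sheet). The top 28 mm is a stiffening strip 10 mm thick (y -8 to +2 mm): the place to grip. When hung, the cover's axes are those of the grinder and its top is 178 mm above the bench.
- hole_near (a point): Centre of the wide opening (26 mm across) of the cover's keyhole at x = -60 mm, z = 74 mm. A slot 13 mm wide runs up from it to a closed end at z = 102.5 mm. It goes over a head 24 mm higher than it hangs.
- hole_far (a point): The same of the keyhole at x = +60 mm.
- slot_near (a point): Upper end of the cover's keyhole at x = -60 mm, where the shank's axis lies when the cover hangs home (z = 98 mm of the cover, mid-plane of the sheet). Belongs on screw_near.
- slot_far (a point): The same of the keyhole at x = +60 mm. Belongs on screw_far.
- motor_cover: Not for this job: a lower green cover of the same make, 160 mm long, 118 mm high, with louvres and no keyholes, standing upright on the bench; axes as the cover's. The two may have changed places.
- oil_can: Blue can, 62 mm across, 150 mm high, upright; origin at its underside. To be left alone.
- spanner: Steel spanner, 190 mm long (x), lying flat. To be left alone.
- disc_stack: Dark grinding discs, 110 mm across, 24 mm high, lying flat. To be left alone.
- steel_bar: Square steel bar, 150 mm long (x), 25 by 25 mm, lying. To be left alone.
- hammer: Hammer, 260 mm long (x), lying. To be left alone.
- pipe_flange: Dark steel pipe flange, 90 mm across, 40 mm high, lying flat between the two covers; origin at its underside. To be left alone.
Mind the look-alikes: they are no part of the job. Leave any orange or red look-alike of the cover alone.

How it is judged:
On the way:
1. the tension lever is thrown over to its stop (value of joint tension_lever above 1.05 rad), for 0.2 s.
At the end, for the whole second after the job is handed in: The tension lever is at its stop (above 1.05 of 1.15 rad); the cover hangs still on both screws, each slot's upper end on its own screw's shank within 6 mm along and across the frame plate and 5 mm in height, upright within 0.2 rad (value of joint tension_lever above 1.05 rad and x of slot_near in the frame of screw_near between -0.006 and 0.006 m and y of slot_near in the frame of screw_near between -0.006 and 0.006 m and z of slot_near in the frame of screw_near between -0.005 and 0.005 m and x of slot_far in the frame of screw_far between -0.006 and 0.006 m and y of slot_far in the frame of screw_far between -0.006 and 0.006 m and z of slot_far in the frame of screw_far between -0.005 and 0.005 m and angle between cover's own z axis and vertical below 0.2 rad and linear speed of cover below 0.02 m/s); the robot touches nothing.
It fails at once if another thing on the bench was moved by more than 30 mm (distance of any of motor_cover, oil_can, spanner, disc_stack, steel_bar, hammer, pipe_flange from where it was at the start of the episode above 0.03 m).
It also fails if it takes over 58 s, if anything falls off the work surface, if the arm or the gripper's body presses on something with over 40 N, if the wrist force passes 120 N, or if a joint passes its speed limit or range.

## Working session

There is one attempt and no reset: what is moved stays moved. The work goes in short steps, Python scripts to look and compute and a tool call to move; the robot and the scene stay as the last step left them, time stands still between calls to the robot, and variables do not carry over. Pictures are saved under pics/ and viewed, and the job is handed in when it is done.

Besides the shell and the picture viewer there is one more tool, called by a JSON object that holds its "op" and its "data", one argument or row to a line. move_arm: Moves the arm, as the interface text tells. Its arguments: {"type":"object","properties":{"moves":{"type":"array"},"force":{"type":"number"}},"required":["moves"]}

```bash
mkdir -p pics; ls; python3 - <<'E'
from bench import env
import cv2
print(env.state())
for n in ["scene","top","wrist"]:
    c=env.calibration(n);print(n,c)
    cv2.imwrite(f"pics/{n}0.png",env.camera(n)[:,:,::-1])
E
```

```text
pics
{'time_s': 0.0, 'joints': array([ 1.10050283e+00,  5.28483552e-01,  1.43390211e+00,  1.80579575e-05,
        1.18138315e+00, -1.78495057e-01]), 'joint_vel': array([ 0.00014589, -0.00070118,  0.00017584, -0.00049607, -0.00045498,
        0.00016439]), 'joint_torque': array([ 2.76934916e-04, -4.42356241e+01, -1.78024632e+01, -1.28027186e-04,
        8.33681028e-03, -3.52123280e-06]), 'ee_pos': array([0.17960711, 0.59828185, 0.40372258]), 'tcp_rot': array([ 4.76550988e-04,  8.02396461e-01,  5.96790361e-01, -9.78203638e-04]), 'ft_force': array([ 0.28501213, -0.20078486, -0.36544319]), 'ft_torque': array([ 0.0115178 , -0.03186622, -0.0032225 ]), 'finger_gap': 0.08547195913742053}
scene {'K': array([[489.23965659,   0.        , 258.90284672],
       [  0.        , 489.23965659, 199.29390542],
       [  0.        ,   0.        ,   1.        ]]), 'k1': -0.10323914868002082, 'rvec': array([ 1.52970538,  1.89689552, -0.91881286]), 'tvec': array([ 0.32864449, -0.18787077,  2.33362168])}
top {'K': array([[498.9136999 ,   0.        , 247.29343785],
       [  0.        , 498.9136999 , 190.47817486],
       [  0.        ,   0.        ,   1.        ]]), 'k1': -0.11394880803075645, 'rvec': array([ 2.16473934, -2.16297617,  0.13095553]), 'tvec': array([-0.2171656 ,  0.52413387,  1.75088956])}
wrist {'K': array([[273.27565953,   0.        , 250.97811996],
       [  0.        , 273.27565953, 189.80411321],
       [  0.        ,   0.        ,   1.        ]]), 'k1': -0.05748949728286478, 'rvec': array([-2.32267182, -1.72671205, -0.25447389]), 'tvec': array([-0.62498535, -0.0365632 ,  0.37949887])}
```

View pics/scene0.png

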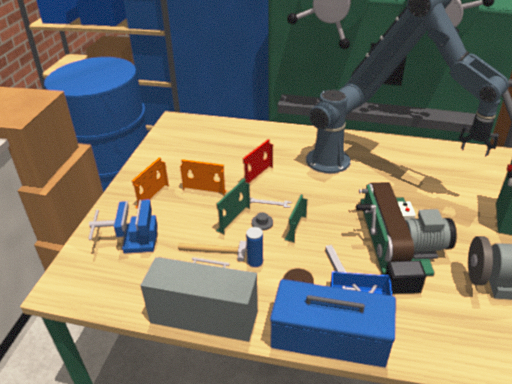

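View pics/top0.png

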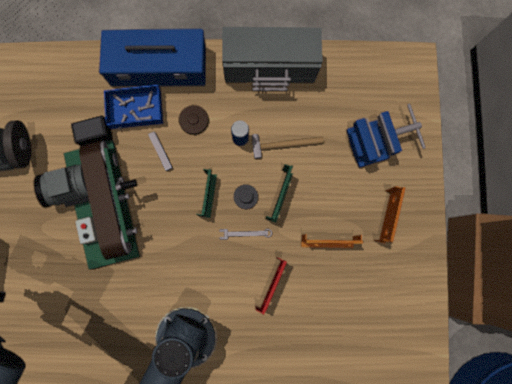

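View pics/wrist0.png

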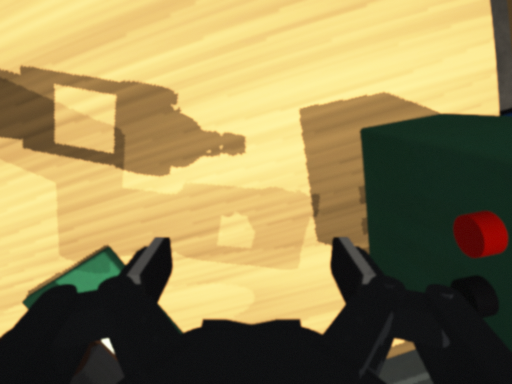

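The top picture shows the grinder at about (100,195), and green covers at (207,195) and (282,193). I'll enlarge these to identify the features.

```bash
python3 - <<'E'
import cv2
t=cv2.imread("pics/top0.png");s=cv2.imread("pics/scene0.png")
cv2.imwrite("pics/t_gr.png",cv2.resize(t[110:280,30:150],None,fx=4.5/1.3,fy=4.5/1.3,interpolation=cv2.INTER_CUBIC))
cv2.imwrite("pics/t_cv.png",cv2.resize(t[150:250,190:310],None,fx=6,fy=6,interpolation=cv2.INTER_CUBIC))
cv2.imwrite("pics/s_gr.png",cv2.resize(s[165:300,340:470],None,fx=4.4,fy=4.4,interpolation=cv2.INTER_CUBIC))
cv2.imwrite("pics/s_cv.png",cv2.resize(s[170:250,200:320],None,fx=6,fy=6,interpolation=cv2.INTER_CUBIC))
E
```

```text
(no output)
```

View pics/t_gr.png

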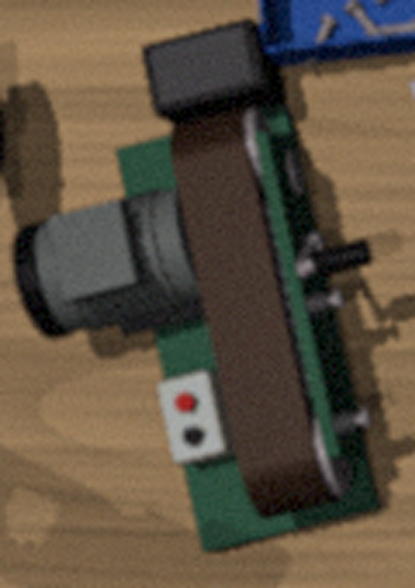

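View pics/t_cv.png

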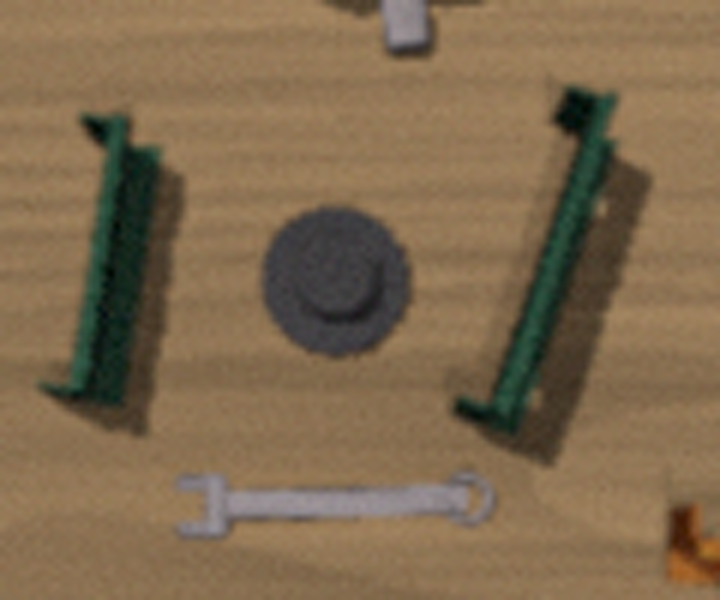

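View pics/s_gr.png

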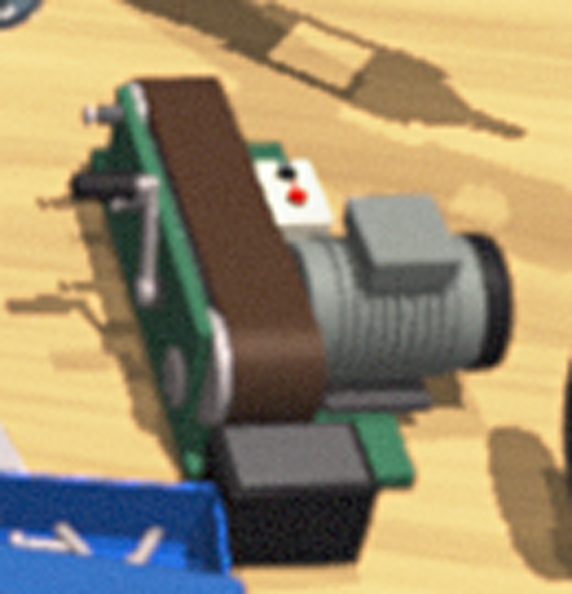

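View pics/s_cv.png

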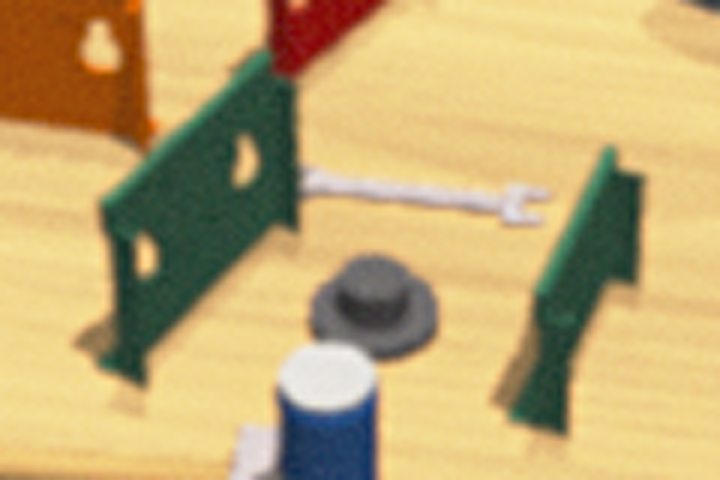

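```bash
cat > h.py <<'E'
import numpy as np, cv2
from scipy.optimize import least_squares
def proj(c,P):
    R=cv2.Rodrigues(c["rvec"])[0]; Q=np.atleast_2d(P)@R.T+c["tvec"]
    s=Q[:,:2]/Q[:,2:]; r2=(s**2).sum(1,keepdims=True); s=s*(1+c["k1"]*r2)
    return s@c["K"][:2,:2].T+c["K"][:2,2]
def ray(c,uv):
    d=(np.array(uv,float)-c["K"][:2,2])/c["K"][0,0]; s=d.copy()
    for _ in range(10): s=d/(1+c["k1"]*(s@s))
    R=cv2.Rodrigues(c["rvec"])[0]; return -R.T@c["tvec"], R.T@np.array([s[0],s[1],1.])
def onplane(c,uv,z):
    o,d=ray(c,uv); return o+d*(z-o[2])/d[2]
def T(p,P):
    x,y,a=p[:3]; P=np.atleast_2d(P); c,s=np.cos(a),np.sin(a)
    return np.c_[x+c*P[:,0]-s*P[:,1], y+s*P[:,0]+c*P[:,1], P[:,2]]
E
python3 - <<'E'
from h import *
from bench import env
C={n:env.calibration(n) for n in["scene","top"]}
t=lambda u,v:(30+u/3.4615,110+v/3.4615)
s=lambda u,v:(340+u/4.4,165+v/4.4)
gx,gz=.066-.095*np.sin(np.radians(25)),.08+.095*np.cos(np.radians(25))
obs=[("top",t(369,250),lambda q:[gx,-.139,gz]),("top",t(315,262),lambda q:[gx,-.084,gz]),
("top",t(363,420),lambda q:[q,-.094,.126]),("top",t(337,302),lambda q:[q+.12,-.094,.126]),
("scene",s(78,185),lambda q:[gx,-.139,gz]),("scene",s(148,183),lambda q:[gx,-.084,gz]),("scene",s(90,113),lambda q:[q,-.094,.126]),
("scene",s(148,290),lambda q:[.066,-.075,.080]),]
def f(p): return np.concatenate([proj(C[n],T(p,[g(p[3])]))[0]-uv for n,uv,g in obs])
r=least_squares(f,[.5,.2,.2,-.1],loss="soft_l1");print("grinder",r.x,r.fun.reshape(-1,2).round(1))
np.save("g.npy",r.x)
t=lambda u,v:(190+u/6,150+v/6)
s=lambda u,v:(200+u/6,170+v/6)
obs=[("top",t(508,428),[-.095,-.003,.15]),("top",t(605,142),[.095,-.003,.15]),
("top",t(458,405),[-.095,.022,.132]),("top",t(562,98),[.095,.022,.132]),
("scene",s(268,55),[-.095,-.003,.15]),("scene",s(105,205),[.095,-.003,.15]),
("scene",s(145,258),[.06,0,.080]),("scene",s(245,162),[-.06,0,.080]),("scene",s(297,230),[-.095,.022,0]),("scene",s(143,383),[.095,.022,0])]
def f(p): return np.concatenate([proj(C[n],T(p,[g]))[0]-uv for n,uv,g in obs])
r=least_squares(f,[.5,-.2,-.2],loss="soft_l1");print("cover",r.x,r.fun.reshape(-1,2).round(1))
np.save("c.npy",r.x)
for n in [(207,195)]: print(onplane(C["top"],n,.118))
print("flange",onplane(C["top"],(190+335/6,150+285/6),.04),"spanner",onplane(C["top"],(221,234),.01),onplane(C["top"],(271,234),.01))
print("can",onplane(C["top"],(240,133),.15),"hammer",onplane(C["top"],(257,148),.02),"bar",onplane(C["top"],(161,151),.025))
E
```

```text
grinder [ 0.47578839  0.28414146  0.24168554 -0.127988  ] [[-1.2  0.5]
 [-1.6  0.9]
 [-0.   0.1]
 [-0.1 -0.3]
 [-0.7  0.7]
 [-1.9  0.7]
 [-0.2 -0.3]
 [-0.4  0.9]]
cover [ 0.50292664 -0.33134306 -0.32172262] [[-0.8 -1.3]
 [ 0.6 -7.3]
 [ 0.1  0.5]
 [ 0.3 -1.4]
 [-0.5 -2.1]
 [-0.1 -1.4]
 [ 0.1 -1.1]
 [-0.1 -1.5]
 [ 0.8 -0.9]
 [ 1.2  0.2]]
[ 0.49856529 -0.07958974  0.118     ]
flange [ 0.49817474 -0.21152865  0.04      ] spanner [ 0.36975723 -0.12277146  0.01      ] [ 0.369887   -0.30184734  0.01      ]
can [ 0.7060985  -0.19139768  0.15      ] hammer [ 0.68100897 -0.25197526  0.02      ] bar [0.66890332 0.09647779 0.025     ]
```

```bash
cat > ov.py <<'E'
from h import *
def box(x0,x1,y0,y1,z0,z1):
    import itertools
    V=np.array(list(itertools.product((x0,x1),(y0,y1),(z0,z1))))
    E=[(i,j) for i in range(8) for j in range(i) if bin(i^j).count("1")==1]
    return [(V[i],V[j]) for i,j in E]
def circ(x,y,z,r,n=16):
    a=np.linspace(0,2*np.pi,n+1); P=[np.array([x+r*np.cos(t),y,z+r*np.sin(t)]) for t in a]; return list(zip(P[:-1],P[1:]))
def cover_lines():
    L=box(-.095,.095,-.002,.002,0,.15)+box(-.095,.095,-.008,.002,.122,.15)+box(-.095,-.091,0,.022,0,.132)+box(.091,.095,0,.022,0,.132)+box(-.095,.095,-.022,0,0,.004)
    for x in(-.06,.06): L+=circ(x,0,.074,.013)
    return L
def grinder_lines(xs,ang):
    L=box(-.15,.18,-.06,-.055,.022,.138)
    L+=[((-.19,y,.14),(.22,y,.14)) for y in(-.038,.038)]
    for x in(xs,xs+.12): L+=circ(x,-.094,.126,.01)+circ(x,-.088,.126,.01)+circ(x,-.081,.126,.01)+[((x,-.06,.126),(x,-.094,.126))]
    a=ang-np.radians(25); gx,gz=.066+.095*np.sin(a),.08+.095*np.cos(a)
    L+=circ(gx,-.084,gz,.013)+circ(gx,-.139,gz,.013)+[((.066,-.07,.08),(gx,-.07,gz))]
    return L
def draw(img,c,sets,crop,k):
    x0,y0,x1,y1=crop; im=cv2.resize(img[y0:y1,x0:x1],None,fx=k,fy=k,interpolation=cv2.INTER_CUBIC)
    for p,L,col in sets:
        for a,b in L:
            q=(proj(c,T(p,np.array([a,b],float)))-[x0-.5,y0-.5])*k
            cv2.line(im,*[tuple(int(v) for v in r) for r in q],col,1,cv2.LINE_AA)
    return im
E
python3 - <<'E'
from ov import *
from bench import env
g=np.load("g.npy");c=np.load("c.npy")
S=[(g[:3],grinder_lines(g[3],0),(0,255,255)),(c,cover_lines(),(255,255,0))]
for n,cr,k in [("top",(30,110,150,280),3.4),("top",(190,150,310,250),6),("scene",(340,165,470,300),4.4),("scene",(200,170,320,250),6)]:
    im=draw(cv2.imread(f"pics/{n}0.png"),env.calibration(n),S,cr,k); cv2.imwrite(f"pics/ov_{n}_{cr[0]}.png",im)
a=[cv2.imread(f"pics/ov_{x}.png") for x in("top_30","scene_340")]
b=[cv2.imread(f"pics/ov_{x}.png") for x in("top_190","scene_200")]
hh=lambda l,n:cv2.hconcat([cv2.resize(i,(int(i.shape[1]*n/i.shape[0]),n)) for i in l])
cv2.imwrite("pics/ovg.png",hh(a,450)); cv2.imwrite("pics/ovc.png",cv2.vconcat([cv2.resize(b[0],(400,333)),cv2.resize(b[1],(400,266))]))
E
```

```text
(no output)
```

View pics/ovg.png

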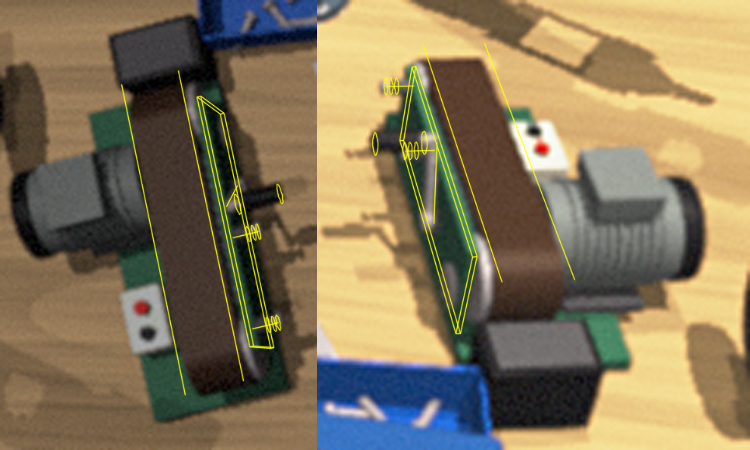

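View pics/ovc.png

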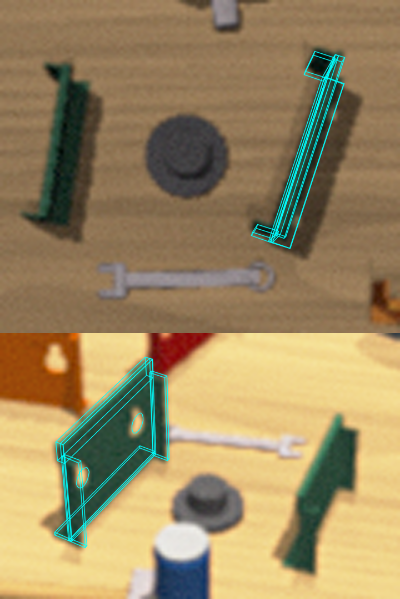

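```bash
cat >> h.py <<'E'
from scipy.spatial.transform import Rotation as Ro
def toolR(st):
    w,x,y,z=st["tcp_rot"]; return Ro.from_quat([x,y,z,w]).as_matrix()
def plan(st,target,jaw):
    """target TCP xyz, jaw= desired world angle of tool x (tool down): returns tx,ty,tz mm & turn from the measured pose"""
    R=toolR(st); d=R.T@(np.array(target)-st["ee_pos"])*1000
    a=np.arctan2(R[1,0],R[0,0]); t=-(jaw-a); t=(t+np.pi/2)%np.pi-np.pi/2
    return d.round(1),round(t,3)
E
python3 - <<'E'
from h import *
from bench import env
st=env.state();R=toolR(st);c=env.calibration("wrist")
Rc=cv2.Rodrigues(c["rvec"])[0];o=-Rc.T@c["tvec"]
print(R.round(3));print("cam in tool",R.T@(o-st["ee_pos"]),R.T@Rc.T)
g=np.load("g.npy")
p=T(g,[[-.015,-.115,.42]])[0];print(p,plan(st,p,g[2]+np.pi/2))
E
```

```text
[[ 0.288  0.958 -0.001]
 [ 0.958 -0.288 -0.001]
 [-0.002 -0.    -1.   ]]
cam in tool [ 0.00076298 -0.074491    0.03066349] [[ 9.99999421e-01 -7.98758441e-04  7.21354501e-04]
 [ 5.55093904e-04  9.56980365e-01  2.90152154e-01]
 [-9.22083576e-04 -2.90151585e-01  9.56980254e-01]]
[0.4887484  0.16889373 0.42      ] (array([-322.4,  419.6,  -15.7]), np.float64(-0.534))
```

{"op": "move_arm", "data": {
  "moves": [
    {"hand":0.0,"tx":-30,"ty":40,"tz":-15,"turn":-0.15},
    {"hand":0.0,"tx":-60,"ty":80,"tz":-15,"turn":-0.29},
    {"hand":0.0,"tx":-90,"ty":120,"tz":-15,"turn":-0.43},
    {"hand":0.0,"tx":-120,"ty":158,"tz":-15,"turn":-0.534},
    {"hand":0.0,"tx":-150,"ty":195,"tz":-15,"turn":-0.534}
  ]
}}

```text
time_s: 0.65
ee_pos: [0.3231, 0.3985, 0.4196]
tcp_rot: [0.0, 0.615, 0.788, 0.0]
ft_force: [1.9, 0.3, 0.6]
finger_gap: 0.0124
```

```bash
cat > w.py <<'E'
import sys
from h import *
from bench import env
st=env.state();g=np.load("g.npy")
a=[float(v) for v in sys.argv[1:4]]
p=T(g,[a])[0];print(st["time_s"],st["ee_pos"],st["finger_gap"],st["ft_force"].round(1),plan(st,p,g[2]+np.pi/2))
E
python3 w.py -.015 -.115 .42
```

```text
0.65 [0.32311936 0.39854867 0.41962244] 0.012385035697766337 [1.9 0.3 0.6] (array([-262.9,  105. ,   -0.3]), np.float64(0.003))
```

{"op": "move_arm", "data": {
  "moves": [
    {"hand":0.0,"tx":-46,"ty":18},
    {"hand":0.0,"tx":-92,"ty":36},
    {"hand":0.0,"tx":-138,"ty":54},
    {"hand":0.0,"tx":-184,"ty":73},
    {"hand":0.0,"tx":-230,"ty":91}
  ]
}}

```text
$.moves[0]: bad value
```

```bash
python3 w.py -.015 -.115 .42; python3 - <<'E'
from bench import env
from ov import *
import pickle
c=env.calibration("wrist");im=env.camera("wrist")[:,:,::-1].copy();cv2.imwrite("pics/w1.png",im);pickle.dump(c,open("w1.pkl","wb"))
g=np.load("g.npy")
cv2.imwrite("pics/w1o.png",draw(im,c,[(g[:3],grinder_lines(g[3],0),(0,255,255))],(0,0,512,384),1.5))
E
```

```text
0.65 [0.32311936 0.39854867 0.41962244] 0.012385035697766337 [1.9 0.3 0.6] (array([-262.9,  105. ,   -0.3]), np.float64(0.003))
```

View pics/w1o.png

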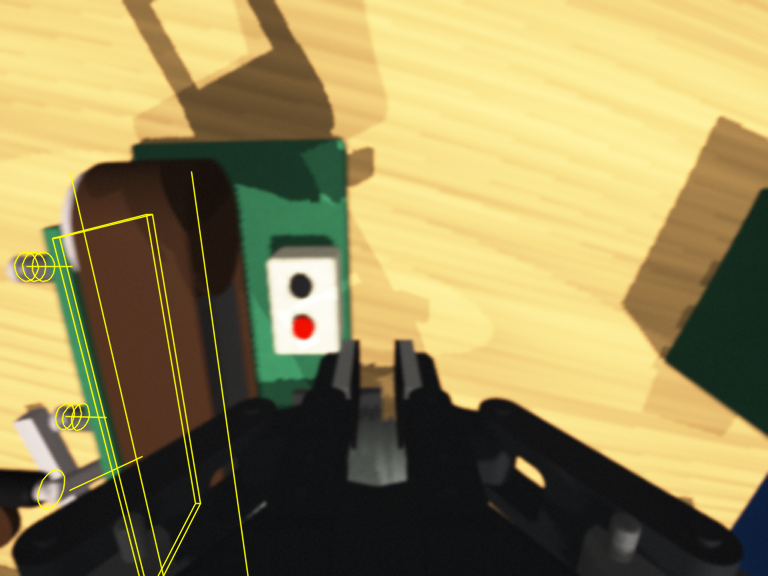

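{"op": "move_arm", "data": {
  "moves": [
    {"hand":0.0,"tx":-46,"ty":18,"tz":0,"turn":0},
    {"hand":0.0,"tx":-92,"ty":36,"tz":0,"turn":0},
    {"hand":0.0,"tx":-138,"ty":54,"tz":0,"turn":0},
    {"hand":0.0,"tx":-184,"ty":73,"tz":0,"turn":0},
    {"hand":0.0,"tx":-230,"ty":91,"tz":0,"turn":0}
  ]
}}

```text
time_s: 1.2
ee_pos: [0.4668, 0.1971, 0.4197]
tcp_rot: [-0.0, 0.617, 0.787, 0.0]
ft_force: [0.5, 0.9, 0.2]
finger_gap: 0.0001
```

```bash
python3 w.py -.015 -.115 .42; cat > pic.py <<'E'
import sys,pickle
from bench import env
from ov import *
n=sys.argv[1];ang=float(sys.argv[2]) if len(sys.argv)>2 else 0
c=env.calibration("wrist");im=env.camera("wrist")[:,:,::-1].copy();cv2.imwrite(f"pics/{n}.png",im);pickle.dump(c,open(f"{n}.pkl","wb"))
g=np.load("g.npy");cc=np.load("c.npy")
cv2.imwrite(f"pics/{n}o.png",draw(im,c,[(g[:3],grinder_lines(g[3],ang),(0,255,255)),(cc,cover_lines(),(255,255,0))],(0,0,512,384),1.5))
E
python3 pic.py w2
```

```text
1.2 [0.46678707 0.19713578 0.4197057 ] 0.00010176514205588667 [0.5 0.9 0.2] (array([-32.7,  14.6,  -0.3]), np.float64(0.0))
```

View pics/w2o.png

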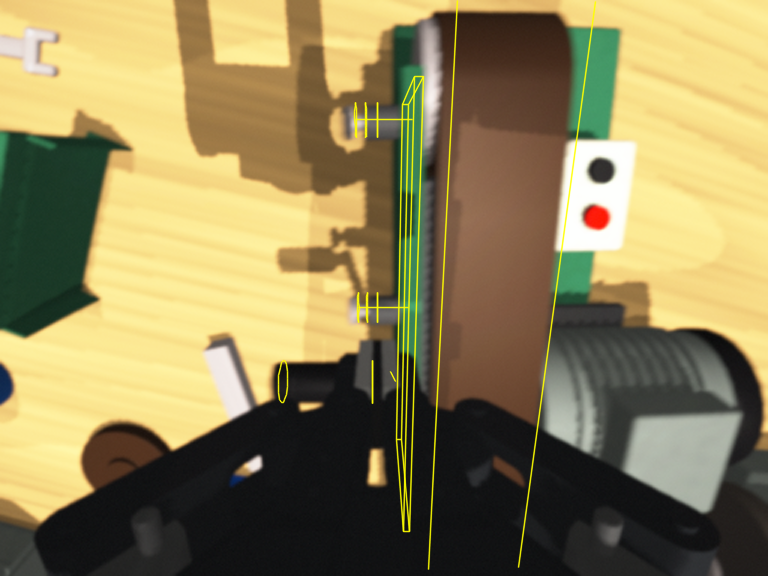

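```bash
python3 - <<'E'
import cv2
i=cv2.imread("pics/w2.png"); cv2.imwrite("pics/w2z.png",cv2.resize(i[0:285,170:300],None,fx=2.1*1,fy=2.1,interpolation=cv2.INTER_CUBIC))
a=cv2.resize(i[50:110,210:300],None,fx=6,fy=6,interpolation=cv2.INTER_CUBIC)
b=cv2.resize(i[175:275,175:275],None,fx=4.5,fy=4.5,interpolation=cv2.INTER_CUBIC)
cv2.imwrite("pics/w2a.png",a);cv2.imwrite("pics/w2b.png",b)
E
```

```text
(no output)
```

View pics/w2a.png

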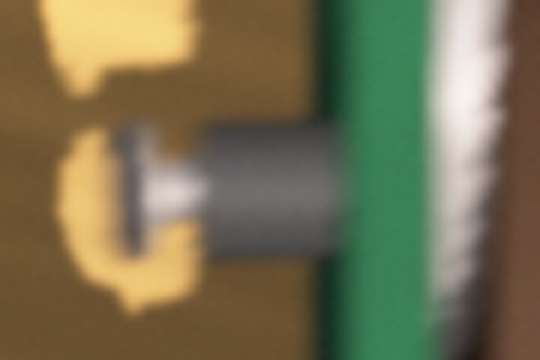

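View pics/w2b.png

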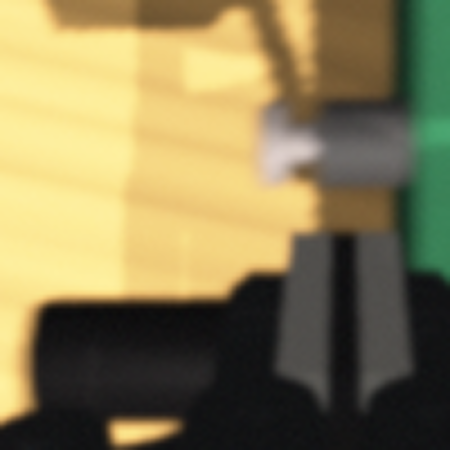

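```bash
cat > fitg.py <<'E'
from h import *
from bench import env
import pickle
C={n:env.calibration(n) for n in["scene","top"]};C["w"]=pickle.load(open("w2.pkl","rb"))
t=lambda u,v:(30+u/3.4615,110+v/3.4615)
s=lambda u,v:(340+u/4.4,165+v/4.4)
gx,gz=.066-.095*np.sin(np.radians(25)),.08+.095*np.cos(np.radians(25))
N=np.nan
obs=[("top",t(369,250),lambda q:[gx,-.139,gz],.5),
("top",t(363,420),lambda q:[q,-.094,.126],.5),("top",t(337,302),lambda q:[q+.12,-.094,.126],.5),
("scene",s(78,185),lambda q:[gx,-.139,gz],.5),("scene",s(90,113),lambda q:[q,-.094,.126],.5),
("scene",s(148,290),lambda q:[.066,-.075,.080],.3),
("w",(230,81.7),lambda q:[q,-.094,.126],1),("w",(244.2,81.7),lambda q:[q,-.081,.126],1),
("w",(233.2,206.9),lambda q:[q+.12,-.094,.126],1),("w",(246.6,206.9),lambda q:[q+.12,-.081,.126],1),
("w",(183.4,255),lambda q:[gx,-.139,gz],1),
("w",(266.7,N),lambda q:[q,-.06,.138],1),("w",(266.8,N),lambda q:[q+.12,-.06,.138],1),
]
def f(p): return np.concatenate([np.nan_to_num(w*(proj(C[n],T(p,[g(p[3])]))[0]-uv)) for n,uv,g,w in obs])
r=least_squares(f,[.5,.2,.2,-.1],loss="soft_l1");print("grinder",r.x,r.fun.reshape(-1,2).round(1))
np.save("g.npy",r.x)
E
python3 fitg.py; python3 - <<'E'
from ov import *;import pickle
c=pickle.load(open("w2.pkl","rb"));g=np.load("g.npy")
cv2.imwrite("pics/w2p.png",draw(cv2.imread("pics/w2.png"),c,[(g[:3],grinder_lines(g[3],0),(0,255,255))],(0,0,512,384),1.5))
E
```

```text
grinder [ 0.47668172  0.27915013  0.2531941  -0.12647191] [[ 0.1 -0.1]
 [ 0.8 -0.5]
 [ 0.6 -0.6]
 [-1.   0.5]
 [-0.9  0.1]
 [-0.5  0.3]
 [-0.4  0.4]
 [-0.3  0.2]
 [ 0.2 -0.3]
 [-0.5 -0.4]
 [ 0.  -0. ]
 [ 1.2  0. ]
 [ 0.5  0. ]]
```

View pics/w2p.png

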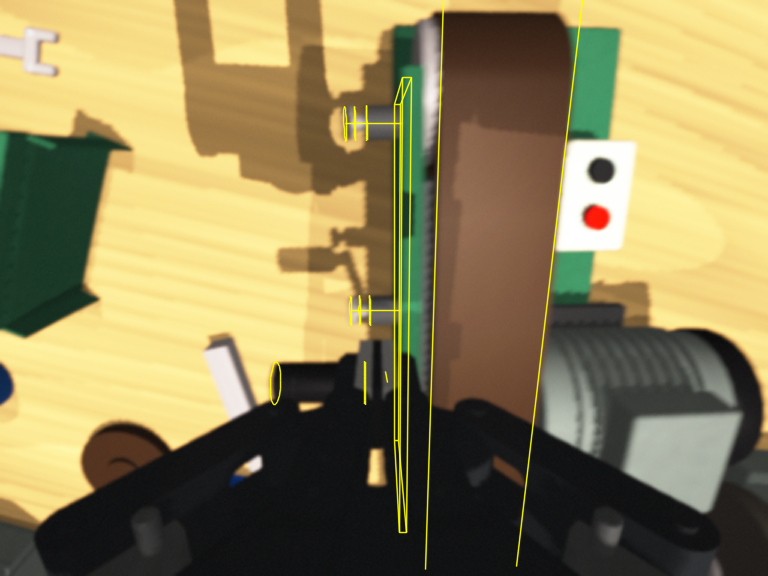

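```bash
python3 w.py -.018 -.117 .323;python3 w.py .125 -.117 .323
```

```text
1.25 [0.47163085 0.1921129  0.41992868] 0.00018572120968810186 [ 3.  -3.5 -0.1] (array([-33.3,   8.8,  97.2]), np.float64(-0.016))
1.25 [0.47163085 0.1921129  0.41992868] 0.00018572120968810186 [ 3.  -3.5 -0.1] (array([-31. , 151.7,  97.9]), np.float64(-0.016))
```

{"op": "move_arm", "data": {
  "moves": [
    {"hand":0.0,"tx":-33,"ty":5,"tz":20,"turn":-0.016},
    {"hand":0.0,"tx":-33,"ty":5,"tz":60,"turn":-0.016},
    {"hand":0.0,"tx":-33,"ty":7,"tz":97,"turn":-0.016},
    {"hand":0.0,"tx":-33,"ty":25,"tz":97,"turn":-0.016},
    {"hand":0.0,"tx":-33,"ty":45,"tz":96,"turn":-0.016}
  ]
}}

```text
time_s: 1.75
ee_pos: [0.5154, 0.1774, 0.3214]
tcp_rot: [-0.004, 0.61, 0.792, -0.004]
ft_force: [-8.8, -2.4, 5.7]
finger_gap: 0.0004
```

```bash
python3 w.py .11 -.117 .323
```

```text
1.75 [0.51535161 0.17737525 0.32144237] 0.00040709613156466484 [-8.8 -2.4  5.7] (array([-9.2, 98. , -2.8]), np.float64(0.005))
```

{"op": "move_arm", "data": {
  "moves": [
    {"hand":0.0,"tx":-5,"ty":20,"tz":2,"turn":0},
    {"hand":0.0,"tx":-7,"ty":40,"tz":5,"turn":0},
    {"hand":0.0,"tx":-8,"ty":60,"tz":12,"turn":0},
    {"hand":0.0,"tx":-8,"ty":78,"tz":18,"turn":0},
    {"hand":0.0,"tx":-8,"ty":90,"tz":18,"turn":0}
  ]
}}

```text
time_s: 2.25
ee_pos: [0.6028, 0.1926, 0.3019]
tcp_rot: [-0.007, 0.61, 0.792, -0.008]
ft_force: [-26.6, -9.9, 14.3]
finger_gap: -0.0002
```

```bash
python3 w.py .107 -.117 .305; python3 pic.py w3 1.15
```

```text
2.25 [0.6028459  0.19260641 0.30191866] -0.00015433824049741613 [-26.6  -9.9  14.3] (array([-1.6,  6.5, -3.2]), np.float64(0.006))
```

View pics/w3o.png

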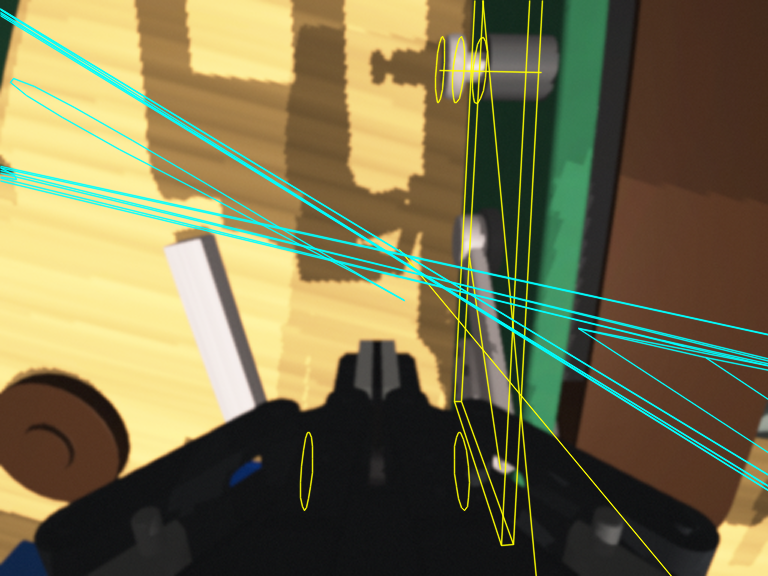

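{"op": "move_arm", "data": {
  "moves": [
    {"hand":0.0,"tx":0,"ty":3,"tz":0,"turn":0},
    {"hand":0.0,"tx":0,"ty":5,"tz":0,"turn":0},
    {"hand":0.0,"tx":0,"ty":5,"tz":0,"turn":0},
    {"hand":0.0,"tx":0,"ty":5,"tz":0,"turn":0},
    {"hand":0.0,"tx":0,"ty":5,"tz":0,"turn":0}
  ]
}}

```text
time_s: 2.8
ee_pos: [0.604, 0.193, 0.3021]
tcp_rot: [-0.009, 0.61, 0.793, -0.011]
ft_force: [-16.3, -6.6, 3.4]
finger_gap: 0.0001
```

```bash
python3 w.py .107 -.117 .305; python3 - <<'E'
from bench import env
from ov import *
c=env.calibration("scene");im=env.camera("scene")[:,:,::-1].copy();cv2.imwrite("pics/s1.png",im)
g=np.load("g.npy")
cv2.imwrite("pics/s1o.png",cv2.hconcat([draw(im,c,x,(340,165,470,300),3) for x in([],[(g[:3],grinder_lines(g[3],1.15),(0,255,255))])]))
E
```

```text
2.8 [0.60398631 0.19299773 0.30209413] 0.00011329872750607483 [-16.3  -6.6   3.4] (array([-1.7,  5.2, -3.1]), np.float64(0.006))
```

View pics/s1o.png

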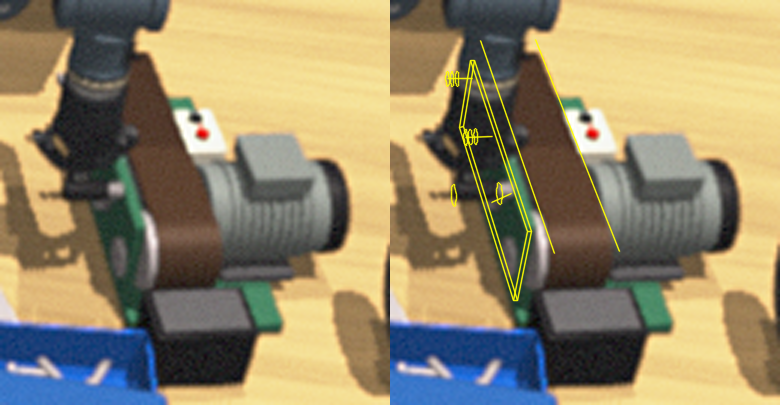

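{"op": "move_arm", "data": {
  "moves": [
    {"hand":0.0,"tx":0,"ty":-20,"tz":0,"turn":0},
    {"hand":0.0,"tx":0,"ty":-30,"tz":-30,"turn":0},
    {"hand":0.0,"tx":10,"ty":-50,"tz":-75,"turn":0},
    {"hand":0.0,"tx":20,"ty":-85,"tz":-105,"turn":0},
    {"hand":0.0,"tx":20,"ty":-120,"tz":-115,"turn":0}
  ]
}}

```text
time_s: 3.35
ee_pos: [0.4899, 0.1838, 0.4239]
tcp_rot: [0.002, 0.61, 0.793, 0.003]
ft_force: [0.7, -0.6, 0.8]
finger_gap: 0.0
```

{"op": "move_arm", "data": {
  "moves": [
    {"hand":0.5,"tx":5,"ty":-25,"tz":0,"turn":0},
    {"hand":1.0,"tx":5,"ty":-25,"tz":0,"turn":0},
    {"hand":1.0,"tx":5,"ty":-25,"tz":0,"turn":0},
    {"hand":1.0,"tx":5,"ty":-25,"tz":0,"turn":0},
    {"hand":1.0,"tx":5,"ty":-25,"tz":0,"turn":0}
  ]
}}

```text
time_s: 3.85
ee_pos: [0.466, 0.1812, 0.4204]
tcp_rot: [0.0, 0.61, 0.792, 0.0]
ft_force: [0.7, 0.7, 0.1]
finger_gap: 0.0724
```

```bash
python3 w.py -.018 -.117 .323; python3 pic.py w4 1.15;python3 w.py -.018 -.117 .323
```

```text
3.85 [0.46597103 0.18123494 0.42039836] 0.07239196455868553 [0.7 0.7 0.1] (array([-25. ,  16.7,  97.4]), np.float64(0.005))
3.9 [0.46584123 0.18118093 0.42032817] 0.07877495494556032 [-1.   0.1 -0.4] (array([-24.9,  16.9,  97.3]), np.float64(0.005))
```

View pics/w4o.png

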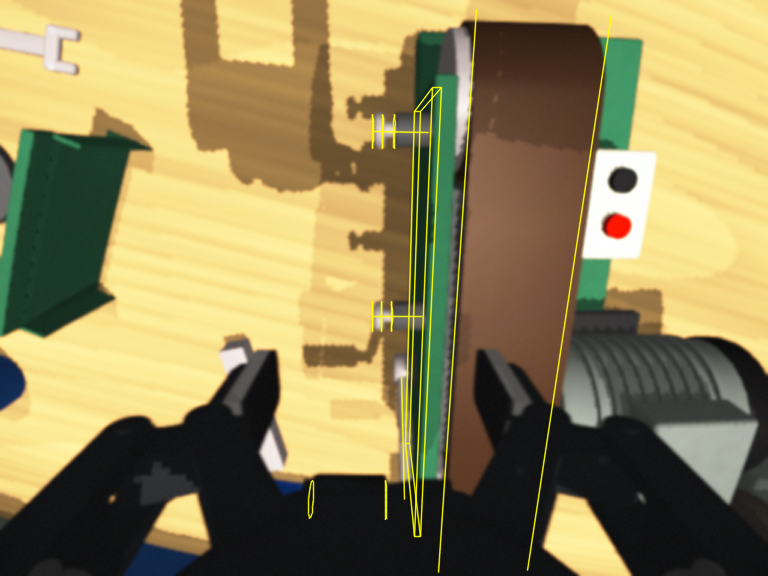

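```bash
python3 - <<'E'
import cv2
i=cv2.imread("pics/w4.png")
cv2.imwrite("pics/w4a.png",cv2.hconcat([cv2.resize(i[y:y+60,225:305],None,fx=4.8,fy=8,interpolation=cv2.INTER_CUBIC) for y in(57,182)]))
E
```

```text
(no output)
```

View pics/w4a.png

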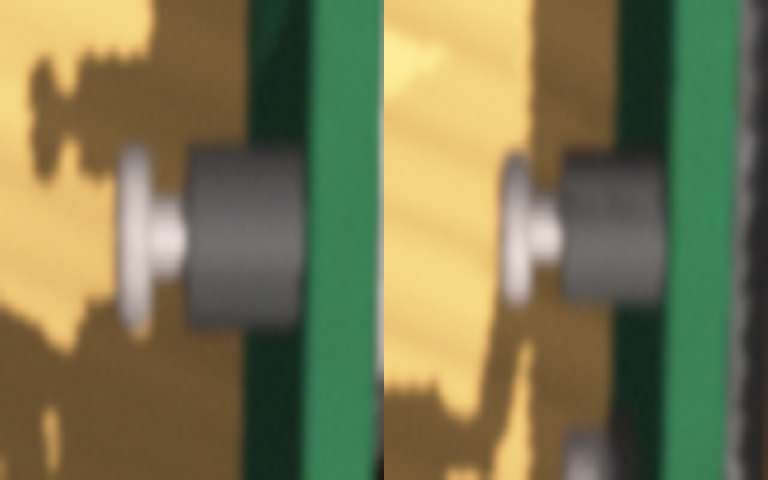

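```bash
cat > fitg2.py <<'E'
from h import *
from bench import env
import pickle
C={n:env.calibration(n) for n in["scene","top"]};C["w"]=pickle.load(open("w4.pkl","rb"))
t=lambda u,v:(30+u/3.4615,110+v/3.4615)
s=lambda u,v:(340+u/4.4,165+v/4.4)
gx,gz=.066-.095*np.sin(np.radians(25)),.08+.095*np.cos(np.radians(25))
N=np.nan
obs=[("top",t(369,250),lambda q:[gx,-.139,gz],.3),
("top",t(363,420),lambda q:[q,-.094,.126],.3),("top",t(337,302),lambda q:[q+.12,-.094,.126],.3),
("scene",s(78,185),lambda q:[gx,-.139,gz],.3),("scene",s(90,113),lambda q:[q,-.094,.126],.3),
("scene",s(148,290),lambda q:[.066,-.075,.080],.2)]
W=[(249.2,86,0,-.094,.126),(256.3,86,0,-.088,.126),(263.6,86,0,-.081,.126),(288.8,N,0,-.06,.138),
(248.8,210,.12,-.094,.126),(255.4,210,.12,-.088,.126),(262.3,210,.12,-.081,.126),(283.7,N,.12,-.06,.138)]
obs+=[("w",(a,b),(lambda q,x=x,y=y,z=z:[q+x,y,z]),1) for a,b,x,y,z in W]
def f(p): return np.concatenate([np.nan_to_num(w*(proj(C[n],T(p,[g(p[3])]))[0]-uv)) for n,uv,g,w in obs])
r=least_squares(f,[.5,.2,.2,-.1]);print("grinder",r.x,r.fun.reshape(-1,2).round(1))
np.save("g.npy",r.x)
E
python3 fitg2.py; python3 - <<'E'
from ov import *;import pickle
c=pickle.load(open("w4.pkl","rb"));g=np.load("g.npy")
cv2.imwrite("pics/w4p.png",draw(cv2.imread("pics/w4.png"),c,[(g[:3],grinder_lines(g[3],1.15),(0,255,255))],(0,0,512,384),1.5))
E
```

```text
grinder [ 0.47477346  0.28021759  0.25489157 -0.1259566 ] [[-0.1  0.1]
 [ 0.4 -0.2]
 [ 0.3 -0.3]
 [-0.5  0.2]
 [-0.4 -0. ]
 [-0.2  0.1]
 [ 0.3  0.3]
 [-0.2  0.3]
 [ 0.2  0.3]
 [-0.3  0. ]
 [ 0.6 -0.4]
 [-0.2 -0.4]
 [-0.3 -0.4]
 [-0.   0. ]]
```

View pics/w4p.png

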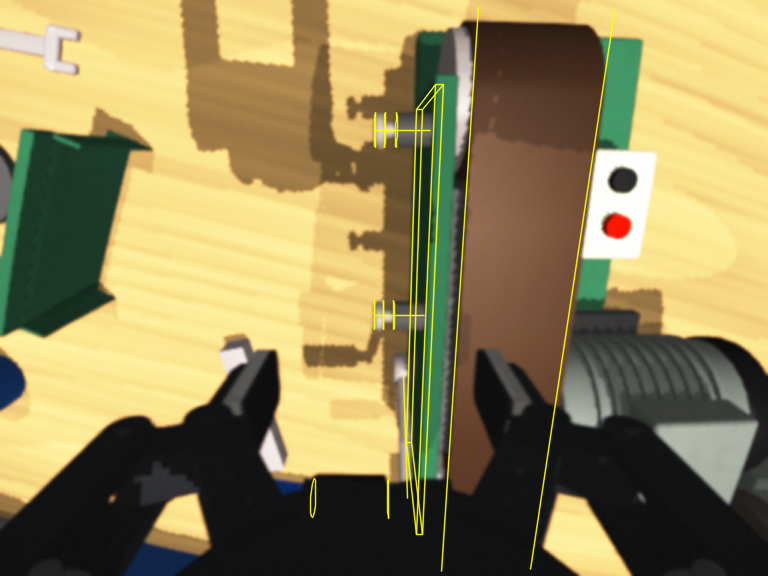

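```bash
cat > wc.py <<'E'
import sys
from h import *
from bench import env
st=env.state();g=np.load("c.npy")
a=[float(v) for v in sys.argv[1:4]]
p=T(g,[a])[0];print(st["time_s"],st["ee_pos"],st["finger_gap"],st["ft_force"].round(1),p,plan(st,p,g[2]+np.pi/2))
E
python3 wc.py 0 -.003 .42
```

```text
3.9 [0.46584123 0.18118093 0.42032817] 0.07877495494556032 [-1.   0.1 -0.4] [ 0.50197804 -0.33418913  0.42      ] (array([-5.075e+02, -9.650e+01,  3.000e-01]), np.float64(0.58))
```

{"op": "move_arm", "data": {
  "moves": [
    {"hand":1,"tx":-48,"ty":-9,"tz":0,"turn":0.12},
    {"hand":1,"tx":-96,"ty":-18,"tz":0,"turn":0.24},
    {"hand":1,"tx":-144,"ty":-27,"tz":0,"turn":0.36},
    {"hand":1,"tx":-192,"ty":-36,"tz":0,"turn":0.48},
    {"hand":1,"tx":-240,"ty":-45,"tz":0,"turn":0.58}
  ]
}}

```text
time_s: 4.4
ee_pos: [0.4831, -0.0646, 0.4205]
tcp_rot: [0.0, 0.813, 0.583, 0.0]
ft_force: [1.4, -0.3, -0.9]
finger_gap: 0.0857
```

```bash
python3 wc.py 0 -.003 .42
```

```text
4.4 [ 0.48310505 -0.06461211  0.42051543] 0.08565610425528636 [ 1.4 -0.3 -0.9] [ 0.50197804 -0.33418913  0.42      ] (array([-249.3,  104.3,    0.5]), np.float64(-0.005))
```

{"op": "move_arm", "data": {
  "moves": [
    {"hand":1,"tx":-48,"ty":5,"tz":0,"turn":0},
    {"hand":1,"tx":-96,"ty":10,"tz":0,"turn":0},
    {"hand":1,"tx":-144,"ty":20,"tz":0,"turn":0},
    {"hand":1,"tx":-192,"ty":25,"tz":0,"turn":0},
    {"hand":1,"tx":-238,"ty":30,"tz":0,"turn":0}
  ]
}}

```text
time_s: 4.9
ee_pos: [0.4355, -0.3005, 0.4204]
tcp_rot: [0.0, 0.812, 0.584, 0.0]
ft_force: [0.6, 0.0, -0.2]
finger_gap: 0.0854
```

{"op": "move_arm", "data": {
  "moves": [
    {"hand":1,"tx":-5,"ty":0,"tz":0,"turn":0},
    {"hand":1,"tx":-5,"ty":0,"tz":0,"turn":0},
    {"hand":1,"tx":-5,"ty":0,"tz":0,"turn":0},
    {"hand":1,"tx":-5,"ty":0,"tz":0,"turn":0},
    {"hand":1,"tx":-5,"ty":0,"tz":0,"turn":0}
  ]
}}

```text
time_s: 5.4
ee_pos: [0.4347, -0.301, 0.4207]
tcp_rot: [-0.0, 0.811, 0.586, 0.0]
ft_force: [-0.3, -0.3, 0.4]
finger_gap: 0.0853
```

```bash
python3 pic.py w5; python3 wc.py 0 -.003 .42
```

```text
5.45 [ 0.43466828 -0.30114633  0.42081114] 0.08553907775393083 [ 0.3 -0.8 -0.2] [ 0.50197804 -0.33418913  0.42      ] (array([-10.2,  74.3,   0.8]), np.float64(0.002))
```

View pics/w5.png

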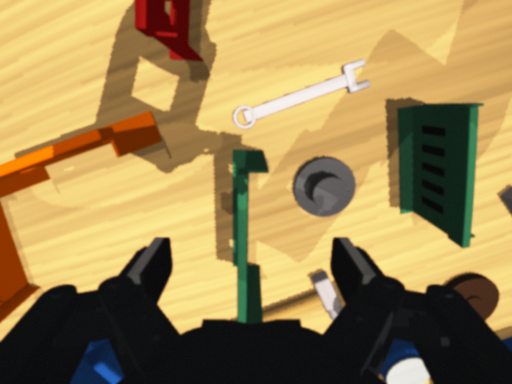

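View pics/w5o.png

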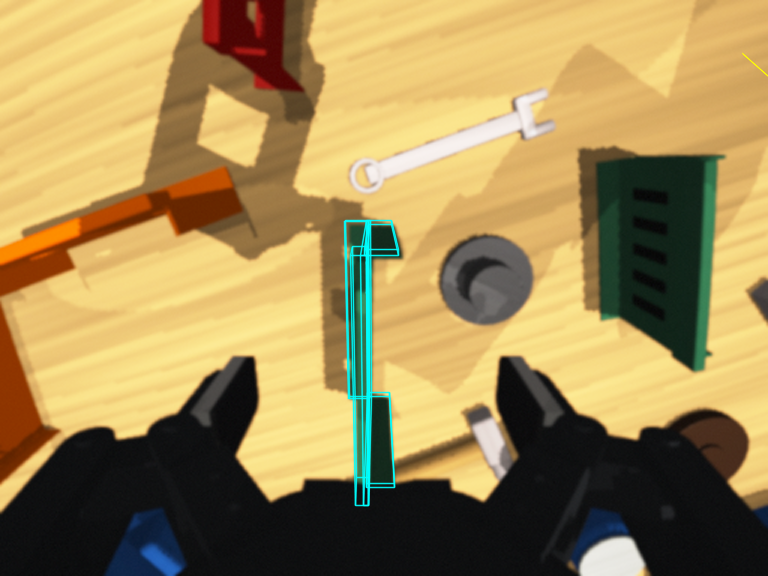

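```bash
python3 - <<'E'
from ov import *;import pickle
c=pickle.load(open("w5.pkl","rb"));cc=np.load("c.npy");i=cv2.imread("pics/w5.png")
cr=(215,140,285,330)
cv2.imwrite("pics/w5z.png",cv2.hconcat([draw(i,c,[],cr,3.1),draw(i,c,[(cc,cover_lines(),(255,255,0))],cr,3.1)]))
cr=(215,140,285,200)
cv2.imwrite("pics/w5y.png",cv2.hconcat([draw(i,c,[],cr,5.7),draw(i,c,[(cc,cover_lines(),(255,255,0))],cr,5.7)]))
E
```

```text
(no output)
```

View pics/w5z.png

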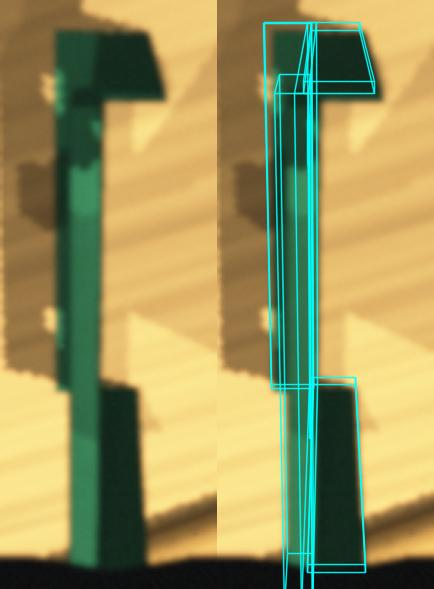

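View pics/w5y.png

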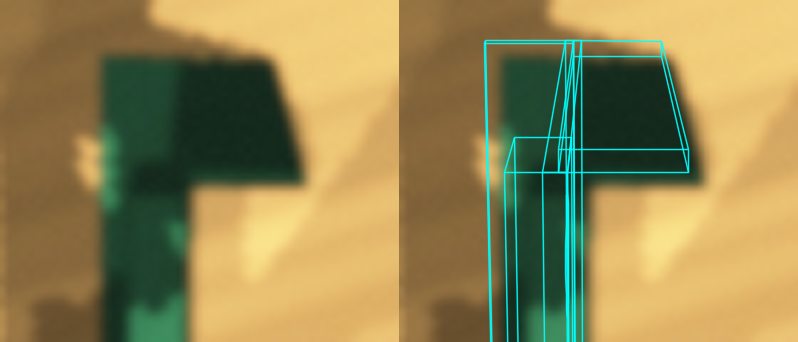

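```bash
python3 - <<'E'
from ov import *;import pickle
c=pickle.load(open("w5.pkl","rb"));cc=np.load("c.npy")
P=np.array([[x,y,z] for x in(-.095,-.091) for y,z in((.022,.132),(.022,0),(-.022,0),(-.022,.004),(-.008,.15),(.002,.15),(-.008,.122),(-.002,.122))]+[[.091,.022,.132],[.091,.022,0],[.095,-.022,.004]])
for p,q in zip(P,proj(c,T(cc,P))): print((p*1000).round(),q.round(1),"y-crop",((q-[214.5,139.5])*5.7).round(),"z-crop",((q-[214.5,139.5])*3.1).round())
E
```

```text
[-95.  22. 132.] [265.3 165.7] y-crop [290. 149.] z-crop [158.  81.]
[-95.  22.   0.] [260.5 146.7] y-crop [262.  41.] z-crop [143.  22.]
[-95. -22.   0.] [229.7 146.7] y-crop [86. 41.] z-crop [47. 22.]
[-95. -22.   4.] [229.5 147.1] y-crop [85. 43.] z-crop [46. 23.]
[-95.  -8. 150.] [233.  169.7] y-crop [105. 172.] z-crop [57. 94.]
[-95.   2. 150.] [244.1 169.8] y-crop [169. 172.] z-crop [92. 94.]
[-95.  -8. 122.] [234.7 163.6] y-crop [115. 137.] z-crop [63. 75.]
[-95.  -2. 122.] [240.7 163.6] y-crop [149. 137.] z-crop [81. 75.]
[-91.  22. 132.] [265.2 169.7] y-crop [289. 172.] z-crop [157.  94.]
[-91.  22.   0.] [260.5 149.5] y-crop [262.  57.] z-crop [143.  31.]
[-91. -22.   0.] [229.7 149.5] y-crop [87. 57.] z-crop [47. 31.]
[-91. -22.   4.] [229.5 149.9] y-crop [86. 59.] z-crop [47. 32.]
[-91.  -8. 150.] [233.  174.1] y-crop [106. 197.] z-crop [ 57. 107.]
[-91.   2. 150.] [244.1 174.1] y-crop [169. 197.] z-crop [ 92. 107.]
[-91.  -8. 122.] [234.8 167.5] y-crop [115. 160.] z-crop [63. 87.]
[-91.  -2. 122.] [240.8 167.5] y-crop [150. 160.] z-crop [81. 87.]
[ 91.  22. 132.] [262.5 321.6] y-crop [ 273. 1038.] z-crop [149. 565.]
[91. 22.  0.] [259.2 261.4] y-crop [255. 695.] z-crop [138. 378.]
[ 95. -22.   4.] [232.  264.9] y-crop [100. 715.] z-crop [ 54. 389.]
```

```bash
python3 - <<'E'
from ov import *;import pickle
c=pickle.load(open("w5.pkl","rb"));cc=np.load("c.npy")
N=np.nan
Y=lambda a,b:(214.5+a/5.7,139.5+b/5.7); Z=lambda a,b:(214.5+a/3.1,139.5+b/3.1)
obs=[(Y(272,59),(-95,22,0)),(Y(302,183),(-91,22,132)),(Y(102,59),(-95,-22,4)),(Z(57,389),(95,-22,4)),(Z(137,387),(91,22,0)),(Z(147,N),(91,22,132)),
(Y(190,N),(-80,2,150)),(Z(98,N),(70,2,150)),(Z(70,N),(70,-8,150))]
f=lambda p:np.concatenate([np.nan_to_num(proj(c,T(p,np.array([q])/1e3))[0]-uv) for uv,q in obs])
r=least_squares(f,cc,loss="soft_l1");print(cc,r.x,r.fun.reshape(-1,2).round(1));np.save("c.npy",r.x)
i=cv2.imread("pics/w5.png")
cr=(215,140,285,330)
cv2.imwrite("pics/w5z.png",cv2.hconcat([draw(i,c,[],cr,3.1),draw(i,c,[(r.x,cover_lines(),(255,255,0))],cr,3.1)]))
E
python3 wc.py 0 -.003 .42
```

```text
[ 0.50292664 -0.33134306 -0.32172262] [ 0.50645497 -0.33067283 -0.33582255] [[ 0.4 -0.7]
 [ 0.8  1.6]
 [-0.7 -0.8]
 [-0.6  1.4]
 [ 0.7 -1.1]
 [ 0.9  0. ]
 [-0.5  0. ]
 [-0.3  0. ]
 [-0.5  0. ]]
5.45 [ 0.43466828 -0.30114633  0.42081114] 0.08553907775393083 [ 0.3 -0.8 -0.2] [ 0.50546633 -0.33350525  0.42      ] (array([-8.5, 77.4,  0.8]), np.float64(0.016))
```

View pics/w5z.png

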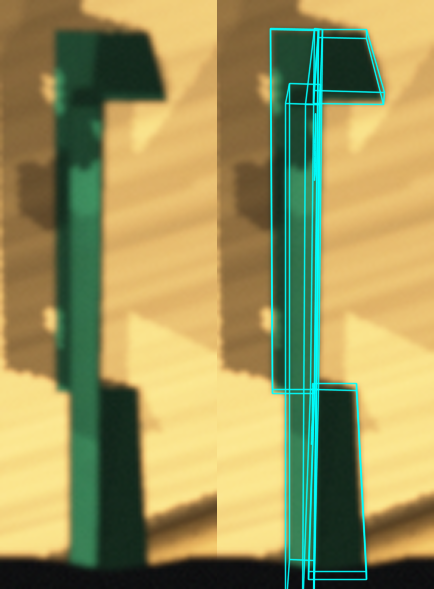

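{"op": "move_arm", "data": {
  "moves": [
    {"hand":1,"tx":-5,"ty":40,"tz":0,"turn":0.016},
    {"hand":1,"tx":-8,"ty":77,"tz":0,"turn":0.016},
    {"hand":1,"tx":-8,"ty":77,"tz":40,"turn":0.016},
    {"hand":1,"tx":-8,"ty":77,"tz":75,"turn":0.016},
    {"hand":1,"tx":-8,"ty":77,"tz":85,"turn":0.016}
  ]
}}

```text
time_s: 5.95
ee_pos: [0.5042, -0.3326, 0.332]
tcp_rot: [-0.004, 0.816, 0.579, -0.001]
ft_force: [-0.3, 0.4, -0.1]
finger_gap: 0.0856
```

```bash
python3 wc.py 0 -.003 .293; python3 pic.py w6
```

```text
5.95 [ 0.50419028 -0.3325778   0.33200969] 0.08555542471874564 [-0.3  0.4 -0.1] [ 0.50546633 -0.33350525  0.293     ] (array([-0.6,  1.8, 39. ]), np.float64(-0.001))
```

View pics/w6o.png

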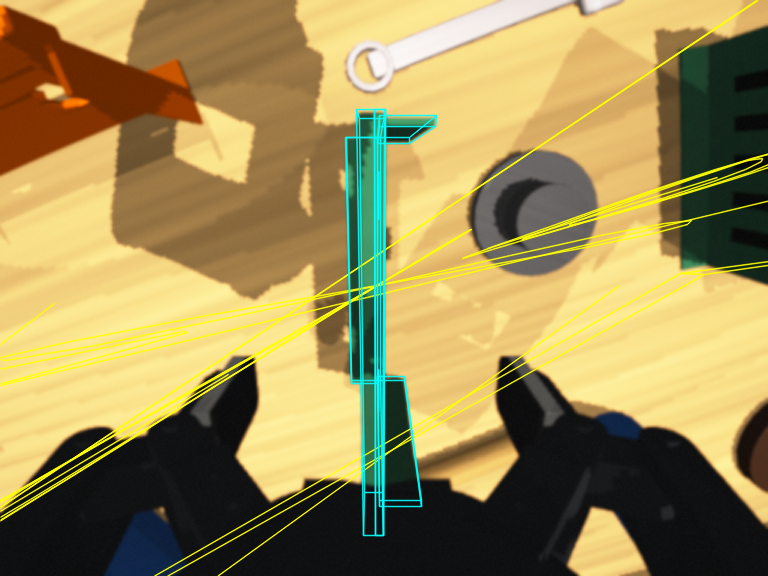

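{"op": "move_arm", "data": {
  "moves": [
    {"hand":1,"tx":0,"ty":2,"tz":20,"turn":0},
    {"hand":1,"tx":0,"ty":2,"tz":41,"turn":0},
    {"hand":1,"tx":0,"ty":2,"tz":41,"turn":0},
    {"hand":0.4,"tx":0,"ty":2,"tz":41,"turn":0},
    {"hand":0.2,"tx":0,"ty":2,"tz":41,"turn":0}
  ],
  "force": 80
}}

```text
time_s: 6.5
ee_pos: [0.5072, -0.3354, 0.2967]
tcp_rot: [0.002, 0.816, 0.578, 0.0]
ft_force: [0.2, 0.4, -0.2]
finger_gap: 0.0591
```

```bash
python3 wc.py 0 -.003 .293
```

```text
6.5 [ 0.50721266 -0.33541028  0.29667929] 0.05906923953741704 [ 0.2  0.4 -0.2] [ 0.50546633 -0.33350525  0.293     ] (array([ 1.2, -2.3,  3.7]), np.float64(-0.002))
```

{"op": "move_arm", "data": {
  "moves": [
    {"hand":0.2,"tx":1,"ty":-2,"tz":3,"turn":0},
    {"hand":0.2,"tx":1,"ty":-2,"tz":3,"turn":0},
    {"hand":0.0,"tx":1,"ty":-2,"tz":3,"turn":0},
    {"hand":0.0,"tx":1,"ty":-2,"tz":3,"turn":0},
    {"hand":0.0,"tx":1,"ty":-2,"tz":3,"turn":0}
  ],
  "force": 80
}}

```text
time_s: 7.0
ee_pos: [0.5051, -0.3337, 0.2922]
tcp_rot: [0.0, 0.816, 0.578, -0.0]
ft_force: [-1.3, 0.0, 3.6]
finger_gap: 0.0089
```

```bash
python3 wc.py 0 -.003 .293; python3 -c "
from bench import env;s=env.state();print(s['ft_torque'],s['joints'])"
```

```text
7.0 [ 0.50511422 -0.33367671  0.29222904] 0.00894654534604202 [-1.3  0.   3.6] [ 0.50546633 -0.33350525  0.293     ] (array([ 0.3,  0.3, -0.8]), np.float64(-0.002))
[ 0.0015922   0.2223315  -0.00855152] [-7.68120773e-01  6.44628967e-01  1.57942076e+00 -4.13143210e-04
  9.16861559e-01 -2.00091376e+00]
```

```bash
python3 - <<'E'
from h import *
from bench import env
g=np.load("g.npy");print(g)
a=g[2];R=np.array([[np.cos(a),np.sin(a)],[-np.sin(a),np.cos(a)]])
for n,p in dict(mc=(.4986,-.0796),mcn=(.42,-.09),mcf=(.58,-.07),bar=(.669,.096)).items(): print(n,R@(np.array(p)-g[:2]))
# TCP offset rel. to cover now
st=env.state();c=np.load("c.npy");a=c[2];R=np.array([[np.cos(a),np.sin(a)],[-np.sin(a),np.cos(a)]]);print("tcp in cover",R@(st["ee_pos"][:2]-c[:2]),st["ee_pos"][2])
E
python3 w.py -.066 -.15 .45
```

```text
[ 0.47477346  0.28021759  0.25489157 -0.1259566 ]
mc [-0.06766786 -0.35419975]
mcn [-0.1463506  -0.34444549]
mcf [ 0.01352271 -0.36543415]
bar [ 0.1415025  -0.22723801]
tcp in cover [-0.00027594 -0.00327791] 0.2922290448406655
7.0 [ 0.50511422 -0.33367671  0.29222904] 0.00894654534604202 [-1.3  0.   3.6] (array([ 407.8, -202.9, -158.1]), np.float64(-0.593))
```

{"op": "move_arm", "data": {
  "moves": [
    {"hand":0.0,"tx":0,"ty":0,"tz":-20,"turn":0},
    {"hand":0.0,"tx":0,"ty":0,"tz":-60,"turn":0},
    {"hand":0.0,"tx":0,"ty":0,"tz":-100,"turn":0},
    {"hand":0.0,"tx":0,"ty":0,"tz":-140,"turn":0},
    {"hand":0.0,"tx":0,"ty":0,"tz":-160,"turn":0}
  ],
  "force": 100
}}

```text
time_s: 7.5
ee_pos: [0.5054, -0.3335, 0.4546]
tcp_rot: [0.002, 0.816, 0.578, 0.001]
ft_force: [-0.1, -0.5, -4.3]
finger_gap: 0.0087
```

```bash
python3 w.py -.066 -.15 .45; python3 pic.py w7
```

```text
7.5 [ 0.50540026 -0.33352146  0.45456067] 0.008665850054832714 [-0.1 -0.5 -4.3] (array([ 407.6, -203.2,    3.2]), np.float64(-0.593))
```

View pics/w7.png

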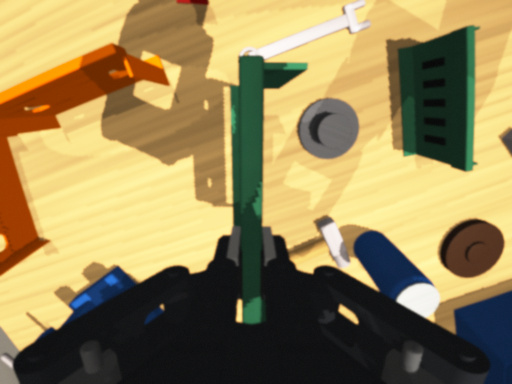

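{"op": "move_arm", "data": {
  "moves": [
    {"hand":0.0,"tx":36,"ty":-18,"tz":0,"turn":-0.1},
    {"hand":0.0,"tx":76,"ty":-38,"tz":0,"turn":-0.22},
    {"hand":0.0,"tx":116,"ty":-58,"tz":0,"turn":-0.34},
    {"hand":0.0,"tx":156,"ty":-78,"tz":0,"turn":-0.46},
    {"hand":0.0,"tx":196,"ty":-98,"tz":0,"turn":-0.56}
  ]
}}

```text
time_s: 8.05
ee_pos: [0.4765, -0.1141, 0.4498]
tcp_rot: [-0.002, 0.623, 0.782, -0.0]
ft_force: [0.8, 0.2, -4.0]
finger_gap: 0.0084
```

```bash
python3 w.py -.066 -.15 .45
```

```text
8.05 [ 0.4764987  -0.11411433  0.44975798] 0.008380529942557722 [ 0.8  0.2 -4. ] (array([232.8,  25. ,   0.4]), np.float64(-0.029))
```

{"op": "move_arm", "data": {
  "moves": [
    {"hand":0.0,"tx":45,"ty":5,"tz":0,"turn":-0.03},
    {"hand":0.0,"tx":95,"ty":10,"tz":0,"turn":-0.03},
    {"hand":0.0,"tx":143,"ty":16,"tz":0,"turn":-0.03},
    {"hand":0.0,"tx":190,"ty":21,"tz":0,"turn":-0.03},
    {"hand":0.0,"tx":220,"ty":24,"tz":0,"turn":-0.03}
  ]
}}

```text
time_s: 8.55
ee_pos: [0.4507, 0.1067, 0.45]
tcp_rot: [-0.002, 0.612, 0.791, -0.001]
ft_force: [0.3, -0.0, -4.0]
finger_gap: 0.0087
```

{"op": "move_arm", "data": {
  "moves": [
    {"hand":0.0,"tx":0,"ty":0,"tz":0,"turn":0},
    {"hand":0.0,"tx":0,"ty":0,"tz":0,"turn":0},
    {"hand":0.0,"tx":0,"ty":0,"tz":0,"turn":0},
    {"hand":0.0,"tx":0,"ty":0,"tz":0,"turn":0},
    {"hand":0.0,"tx":0,"ty":0,"tz":0,"turn":0}
  ]
}}

```text
time_s: 9.05
ee_pos: [0.4528, 0.1028, 0.4515]
tcp_rot: [-0.0, 0.613, 0.79, -0.0]
ft_force: [-1.3, -0.0, -4.8]
finger_gap: 0.0084
```

```bash
cat > pich.py <<'E'
# like pic, but the cover drawn where it hangs in the hand: TCP at cover (-.0003,-.0033,zoff)
import sys,pickle
from bench import env
from ov import *
n=sys.argv[1];off=np.array([-.0003,-.0033,.2922])
st=env.state();c=env.calibration("wrist");im=env.camera("wrist")[:,:,::-1].copy();cv2.imwrite(f"pics/{n}.png",im);pickle.dump((c,st),open(f"{n}.pkl","wb"))
g=np.load("g.npy");R=toolR(st)
Rc=np.c_[R[:,1],R[:,0],-R[:,2]] # cover axes x=tool y, y=tool x, z=-tool z
L=[tuple(Rc@(np.array(q)-off)+st["ee_pos"] for q in s) for s in cover_lines()]
W=[(x,y) for x,y in L]
cv2.imwrite(f"pics/{n}o.png",draw(im,c,[(g[:3],grinder_lines(g[3],1.15),(0,255,255)),([0,0,0],W,(255,255,0))],(0,0,512,384),1.5))
G=np.array([[np.cos(g[2]),np.sin(g[2]),0],[-np.sin(g[2]),np.cos(g[2]),0],[0,0,1]])
for nm,q,s in(("near",(-.06,0,.098),(g[3],-.0845,.126)),("far",(.06,0,.098),(g[3]+.12,-.0845,.126))):
    w=Rc@(np.array(q)-off)+st["ee_pos"]; print(nm,"slot minus screw mm, grinder axes",((G@(w-[g[0],g[1],0])-s)*1000).round(1))
print(st["time_s"],st["ee_pos"],st["ft_force"].round(1),st["ft_torque"].round(2),st["finger_gap"],st["tcp_rot"].round(4))
a=np.arctan2(R[1,0],R[0,0]);print("yaw err",a-np.pi/2-g[2])
E
python3 pich.py w8
```

```text
near slot minus screw mm, grinder axes [  0.2 -78.  131.3]
far slot minus screw mm, grinder axes [  0.2 -78.6 131.3]
9.05 [0.45279031 0.10284697 0.45148806] [-1.3 -0.  -4.8] [ 0.01  0.02 -0.06] 0.008372314278291408 [-1.000e-04  6.133e-01  7.898e-01 -2.000e-04]
yaw err -0.004684179192853133
```

View pics/w8o.png

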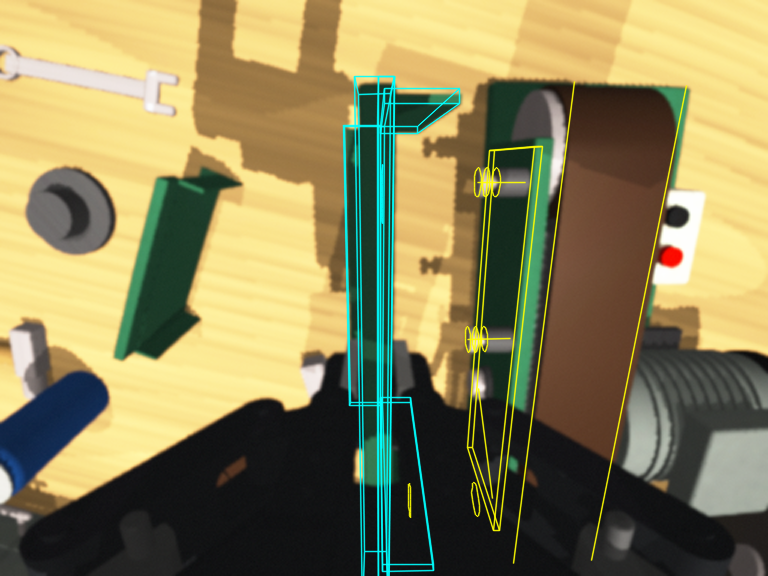

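```bash
python3 - <<'E'
from ov import *;import pickle
c,_=pickle.load(open("w8.pkl","rb"));g=np.load("g.npy");i=cv2.imread("pics/w8.png")
S=[(g[:3],grinder_lines(g[3],1.15),(0,255,255))]
f=lambda cr:cv2.hconcat([draw(i,c,s,cr,5.3) for s in([],S)])
cv2.imwrite("pics/w8z.png",cv2.vconcat([f((300,95,375,150)),f((300,200,375,255))]))
E
```

```text
(no output)
```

View pics/w8z.png

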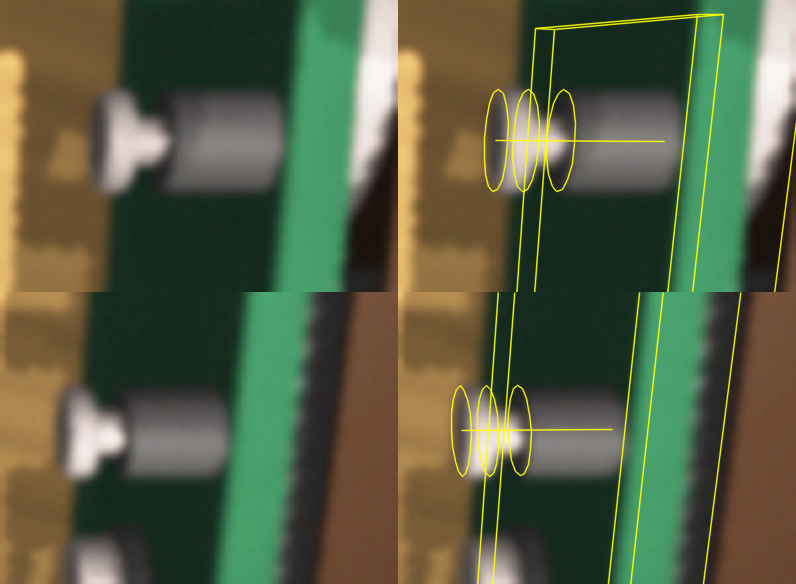

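{"op": "move_arm", "data": {
  "moves": [
    {"hand":0.0,"tx":8,"ty":0,"tz":30,"turn":-0.005},
    {"hand":0.0,"tx":18,"ty":0,"tz":65,"turn":-0.005},
    {"hand":0.0,"tx":28,"ty":0,"tz":95,"turn":-0.005},
    {"hand":0.0,"tx":28,"ty":0,"tz":107,"turn":-0.005},
    {"hand":0.0,"tx":28,"ty":0,"tz":107,"turn":-0.005}
  ]
}}

```text
time_s: 9.6
ee_pos: [0.4451, 0.1306, 0.343]
tcp_rot: [-0.002, 0.611, 0.792, -0.002]
ft_force: [0.2, -0.0, -2.5]
finger_gap: 0.0085
```

{"op": "move_arm", "data": {
  "moves": [
    {"hand":0.0,"tx":0,"ty":0,"tz":0,"turn":0},
    {"hand":0.0,"tx":0,"ty":0,"tz":0,"turn":0},
    {"hand":0.0,"tx":0,"ty":0,"tz":0,"turn":0},
    {"hand":0.0,"tx":0,"ty":0,"tz":0,"turn":0},
    {"hand":0.0,"tx":0,"ty":0,"tz":0,"turn":0}
  ]
}}

```text
time_s: 10.1
ee_pos: [0.4456, 0.1309, 0.3452]
tcp_rot: [0.0, 0.611, 0.792, 0.0]
ft_force: [0.0, 0.3, -4.4]
finger_gap: 0.0084
```

```bash
python3 pich.py w9
```

```text
near slot minus screw mm, grinder axes [  0.6 -49.5  25. ]
far slot minus screw mm, grinder axes [  0.6 -49.3  25.1]
10.1 [0.44561542 0.13089313 0.34523467] [ 0.   0.3 -4.4] [-0.05  0.04  0.03] 0.008403590804080843 [4.000e-04 6.106e-01 7.919e-01 4.000e-04]
yaw err 0.002144051906331157
```

View pics/w9o.png

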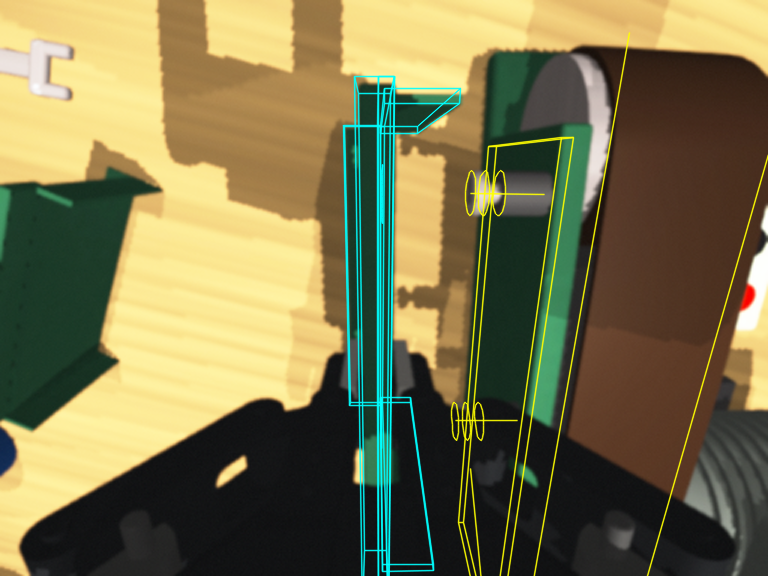

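```bash
python3 - <<'E'
from ov import *;import pickle
c,_=pickle.load(open("w9.pkl","rb"));g=np.load("g.npy");i=cv2.imread("pics/w9.png")
S=[(g[:3],grinder_lines(g[3],1.15),(0,255,255))]
f=lambda cr:cv2.hconcat([draw(i,c,s,cr,4) for s in([],S)])
cv2.imwrite("pics/w9z.png",f((300,75,400,165)))
E
```

```text
(no output)
```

View pics/w9z.png

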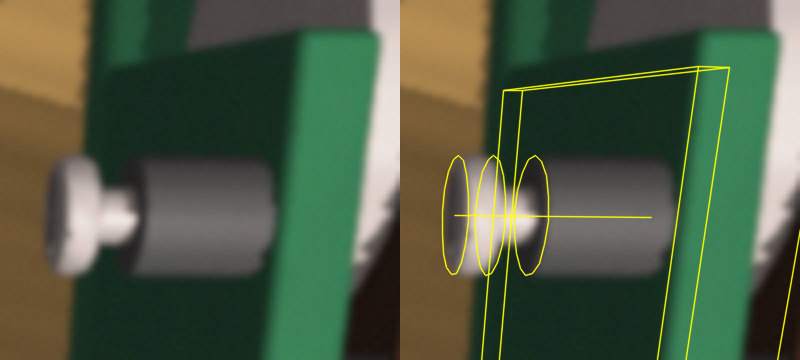

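{"op": "move_arm", "data": {
  "moves": [
    {"hand":0.0,"tx":12,"ty":-0.5,"tz":1,"turn":0.002},
    {"hand":0.0,"tx":25,"ty":-0.5,"tz":1,"turn":0.002},
    {"hand":0.0,"tx":34,"ty":-0.5,"tz":1,"turn":0.002},
    {"hand":0.0,"tx":34,"ty":-0.5,"tz":1,"turn":0.002},
    {"hand":0.0,"tx":34,"ty":-0.5,"tz":1,"turn":0.002}
  ]
}}

```text
time_s: 10.65
ee_pos: [0.4362, 0.1643, 0.3437]
tcp_rot: [0.0, 0.611, 0.792, -0.0]
ft_force: [0.2, -0.7, -4.1]
finger_gap: 0.0085
```

```bash
python3 pich.py w10;python3 - <<'E'
from ov import *;import pickle
c,_=pickle.load(open("w10.pkl","rb"));g=np.load("g.npy");i=cv2.imread("pics/w10.png")
S=[(g[:3],grinder_lines(g[3],1.15),(0,255,255))]
f=lambda cr:cv2.hconcat([draw(i,c,s,cr,4) for s in([],S)])
cv2.imwrite("pics/w10z.png",f((220,45,320,165)))
E
```

```text
near slot minus screw mm, grinder axes [ -0.3 -14.8  23.5]
far slot minus screw mm, grinder axes [ -0.3 -14.6  23.5]
10.65 [0.43622898 0.16431629 0.3436953 ] [ 0.2 -0.7 -4.1] [-0.04  0.01 -0.01] 0.008454601873492111 [ 1.000e-04  6.107e-01  7.919e-01 -1.000e-04]
yaw err 0.0019788492580139483
```

View pics/w10o.png

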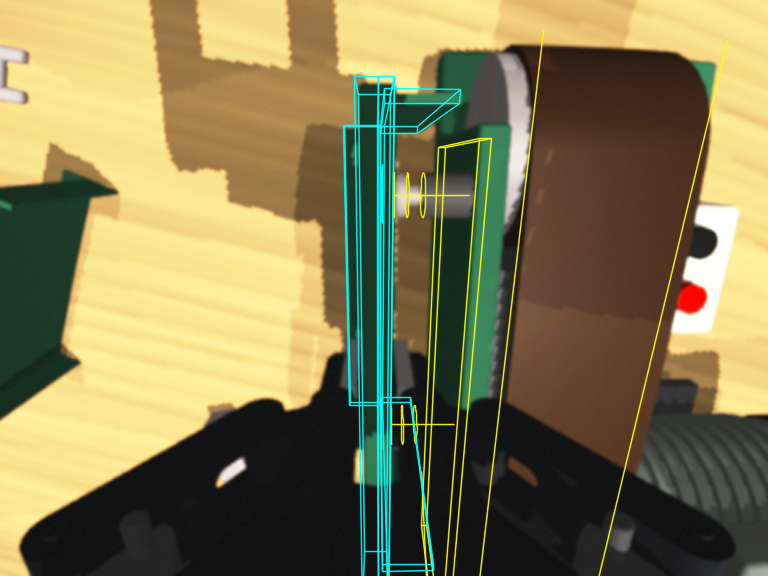

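View pics/w10z.png

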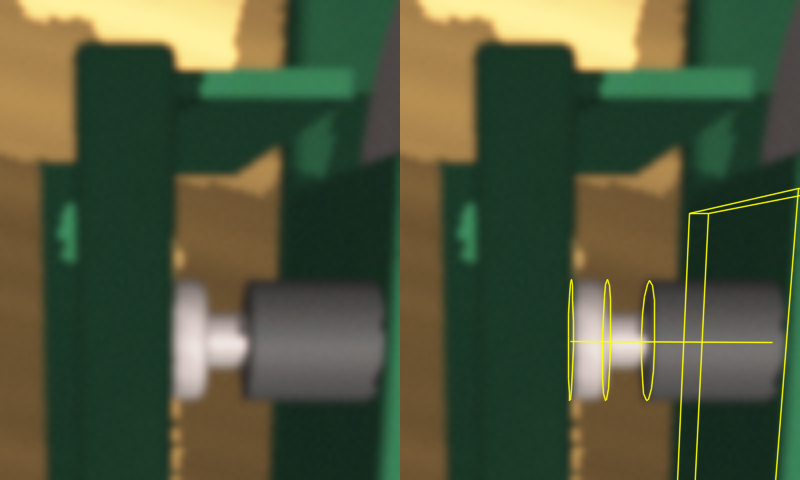

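{"op": "move_arm", "data": {
  "moves": [
    {"hand":0.0,"tx":4,"ty":0,"tz":0,"turn":0.002},
    {"hand":0.0,"tx":8,"ty":0,"tz":0,"turn":0.002},
    {"hand":0.0,"tx":12,"ty":0,"tz":0,"turn":0.002},
    {"hand":0.0,"tx":15,"ty":0,"tz":0,"turn":0.002},
    {"hand":0.0,"tx":15,"ty":0,"tz":0,"turn":0.002}
  ]
}}

```text
time_s: 11.2
ee_pos: [0.4325, 0.1786, 0.3437]
tcp_rot: [-0.0, 0.612, 0.791, -0.0]
ft_force: [-0.2, -0.2, -4.2]
finger_gap: 0.0083
```

```bash
python3 pich.py w11;python3 - <<'E'
from ov import *;import pickle
c,_=pickle.load(open("w11.pkl","rb"));g=np.load("g.npy");i=cv2.imread("pics/w11.png")
S=[(g[:3],grinder_lines(g[3],1.15),(0,255,255))]
f=lambda cr:cv2.hconcat([draw(i,c,s,cr,4) for s in([],S)])
cv2.imwrite("pics/w11z.png",f((220,45,320,165)))
E
```

```text
near slot minus screw mm, grinder axes [-0.3  0.2 23.5]
far slot minus screw mm, grinder axes [-0.3  0.1 23.5]
11.2 [0.43246728 0.17858516 0.34371183] [-0.2 -0.2 -4.2] [ 0.02 -0.07  0.05] 0.008340406525071778 [-1.000e-04  6.120e-01  7.909e-01 -0.000e+00]
yaw err -0.0011643120764119885
```

View pics/w11z.png

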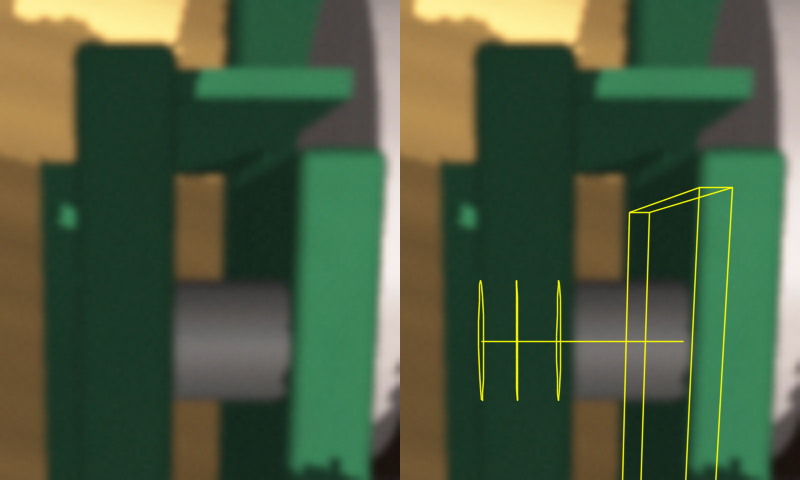

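{"op": "move_arm", "data": {
  "moves": [
    {"hand":0.0,"tx":0,"ty":0,"tz":2,"turn":0},
    {"hand":0.0,"tx":0,"ty":0,"tz":4,"turn":0},
    {"hand":0.0,"tx":0,"ty":0,"tz":6,"turn":0},
    {"hand":0.0,"tx":0,"ty":0,"tz":8,"turn":0},
    {"hand":0.0,"tx":0,"ty":0,"tz":8,"turn":0}
  ]
}}

```text
time_s: 11.75
ee_pos: [0.4325, 0.1781, 0.3354]
tcp_rot: [-0.0, 0.612, 0.791, -0.0]
ft_force: [-0.5, -0.2, -4.3]
finger_gap: 0.0088
```

```bash
python3 pich.py w12
```

```text
near slot minus screw mm, grinder axes [-0.5 -0.2 15.2]
far slot minus screw mm, grinder axes [-0.5 -0.4 15.1]
11.75 [0.43253767 0.17813457 0.33535527] [-0.5 -0.2 -4.3] [0.02 0.01 0.02] 0.008771804990078994 [-3.000e-04  6.122e-01  7.907e-01 -3.000e-04]
yaw err -0.0018476985565385462
```

No resistance; continuing down to just above the slot ends.

{"op": "move_arm", "data": {
  "moves": [
    {"hand":0.0,"tx":0,"ty":0.4,"tz":3,"turn":-0.001},
    {"hand":0.0,"tx":0,"ty":0.4,"tz":6,"turn":-0.001},
    {"hand":0.0,"tx":0,"ty":0.4,"tz":9,"turn":-0.001},
    {"hand":0.0,"tx":0,"ty":0.4,"tz":12,"turn":-0.001},
    {"hand":0.0,"tx":0,"ty":0.4,"tz":13,"turn":-0.001}
  ]
}}

```text
time_s: 12.3
ee_pos: [0.4329, 0.1783, 0.3223]
tcp_rot: [-0.0, 0.612, 0.791, -0.0]
ft_force: [-0.0, -0.0, -4.1]
finger_gap: 0.0084
```

```bash
python3 pich.py w13
```

```text
near slot minus screw mm, grinder axes [-0.1 -0.2  2.1]
far slot minus screw mm, grinder axes [-0.1 -0.3  2. ]
12.3 [0.43288505 0.17829321 0.3222684 ] [-0.  -0.  -4.1] [-0.03 -0.    0.01] 0.008446554881787367 [-3.000e-04  6.118e-01  7.910e-01 -3.000e-04]
yaw err -0.0007556973061522143
```

View pics/w13.png

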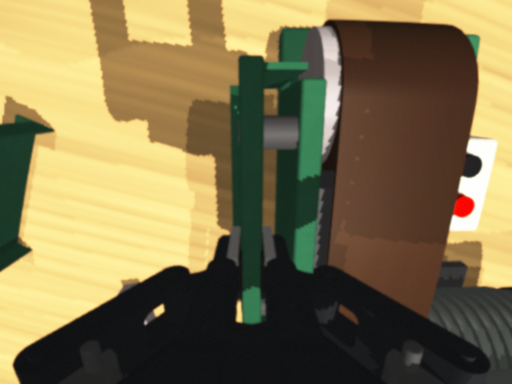

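{"op": "move_arm", "data": {
  "moves": [
    {"hand":0.0,"tx":0,"ty":0,"tz":1,"turn":0},
    {"hand":0.0,"tx":0,"ty":0,"tz":2,"turn":0},
    {"hand":0.0,"tx":0,"ty":0,"tz":2.5,"turn":0},
    {"hand":0.0,"tx":0,"ty":0,"tz":3,"turn":0},
    {"hand":0.0,"tx":0,"ty":0,"tz":3,"turn":0}
  ]
}}

```text
time_s: 12.85
ee_pos: [0.433, 0.1783, 0.3201]
tcp_rot: [0.0, 0.612, 0.791, 0.0]
ft_force: [-1.6, -0.1, -0.3]
finger_gap: 0.0088
```

```bash
python3 pich.py w14
```

```text
near slot minus screw mm, grinder axes [ 0.2 -0.2 -0.1]
far slot minus screw mm, grinder axes [ 0.2 -0.3 -0.1]
12.85 [0.43301679 0.17833807 0.32007197] [-1.6 -0.1 -0.3] [-0.06  0.13 -0.01] 0.008769034775719211 [1.000e-04 6.117e-01 7.911e-01 1.000e-04]
yaw err -0.000621842461477895
```

{"op": "move_arm", "data": {
  "moves": [
    {"hand":0.15,"tx":0,"ty":0,"tz":3,"turn":0},
    {"hand":0.3,"tx":0,"ty":0,"tz":3,"turn":0},
    {"hand":0.4,"tx":0,"ty":0,"tz":3,"turn":0},
    {"hand":0.5,"tx":0,"ty":0,"tz":0,"turn":0},
    {"hand":0.5,"tx":0,"ty":0,"tz":0,"turn":0}
  ]
}}

```text
time_s: 13.4
ee_pos: [0.4332, 0.1784, 0.3201]
tcp_rot: [0.0, 0.612, 0.791, 0.0]
ft_force: [0.0, -0.2, -0.8]
finger_gap: 0.0426
```

```bash
python3 pich.py w15
```

```text
near slot minus screw mm, grinder axes [ 0.6 -0.3 -0.1]
far slot minus screw mm, grinder axes [ 0.6 -0.4 -0. ]
13.4 [0.4332376  0.17836226 0.32011229] [ 0.  -0.2 -0.8] [-0.01  0.   -0.04] 0.042604104014408374 [4.000e-04 6.117e-01 7.911e-01 4.000e-04]
yaw err -0.000635097280146546
```

View pics/w15o.png

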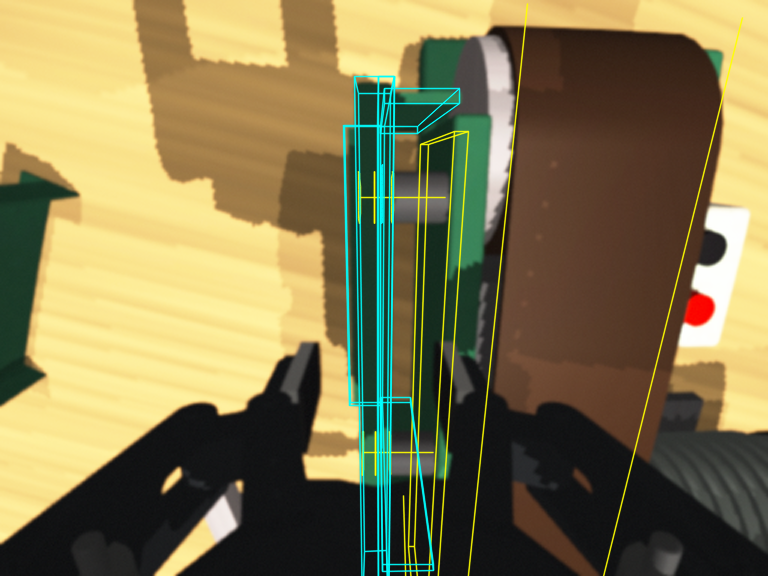

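The cover stays in place after release: the sheet is on the drawn pose and both bosses, at (420,195) and (410,455), end against it. Now I retreat straight up.

{"op": "move_arm", "data": {
  "moves": [
    {"hand":0.5,"tx":0,"ty":0,"tz":-20,"turn":0},
    {"hand":0.5,"tx":0,"ty":0,"tz":-50,"turn":0},
    {"hand":0.5,"tx":0,"ty":0,"tz":-90,"turn":0},
    {"hand":0.5,"tx":0,"ty":-15,"tz":-110,"turn":0},
    {"hand":0.5,"tx":0,"ty":-30,"tz":-120,"turn":0}
  ]
}}

```text
time_s: 13.95
ee_pos: [0.4042, 0.1708, 0.442]
tcp_rot: [0.002, 0.612, 0.791, 0.002]
ft_force: [-0.4, 0.4, -0.5]
finger_gap: 0.0427
```

{"op": "move_arm", "data": {
  "moves": [
    {"hand":0.5,"tx":-40,"ty":-20,"tz":0,"turn":0},
    {"hand":0.5,"tx":-80,"ty":-40,"tz":0,"turn":0},
    {"hand":0.5,"tx":-120,"ty":-50,"tz":0,"turn":0},
    {"hand":0.5,"tx":-120,"ty":-50,"tz":0,"turn":0},
    {"hand":0.5,"tx":-120,"ty":-50,"tz":0,"turn":0}
  ]
}}

```text
time_s: 14.45
ee_pos: [0.3857, 0.0413, 0.4399]
tcp_rot: [-0.0, 0.613, 0.79, 0.0]
ft_force: [0.3, 0.7, 0.2]
finger_gap: 0.0425
```

```bash
python3 - <<'E'
from bench import env
from ov import *
g=np.load("g.npy")
hp=np.r_[T(g,[[g[3]+.06,-.0845,0]])[0][:2],g[2]]
CL=[tuple(np.array(q)+[0,0,.028] for q in s) for s in cover_lines()]
S=[(g[:3],grinder_lines(g[3],1.15),(0,255,255)),(hp,CL,(255,255,0))]
for n,cr,k in(("scene",(330,160,460,290),3),("wrist",(0,0,512,384),1.5),("top",(30,110,170,280),3)):
    c=env.calibration(n);im=env.camera(n)[:,:,::-1].copy();cv2.imwrite(f"pics/f_{n}.png",im)
    o=[draw(im,c,s,cr,k) for s in([],S)]
    cv2.imwrite(f"pics/fo_{n}.png",cv2.hconcat(o) if n!="wrist" else o[1])
print(env.state()["ee_pos"],env.state()["time_s"],env.state()["ft_force"])
E
```

```text
[0.38562816 0.04297546 0.43964704] 14.6 [-0.63614191  0.43278682  0.40571358]
```

View pics/fo_scene.png

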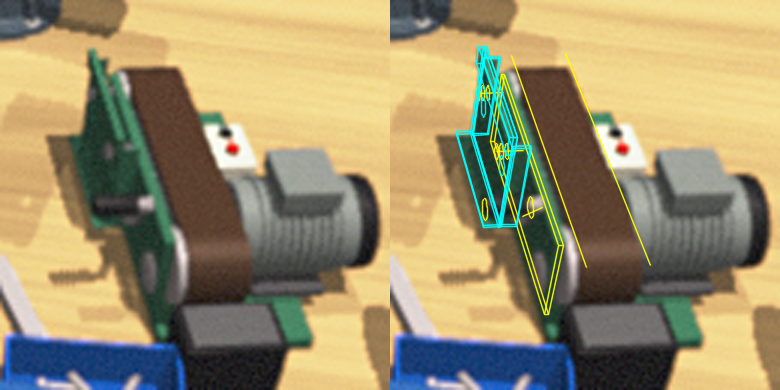

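View pics/fo_wrist.png

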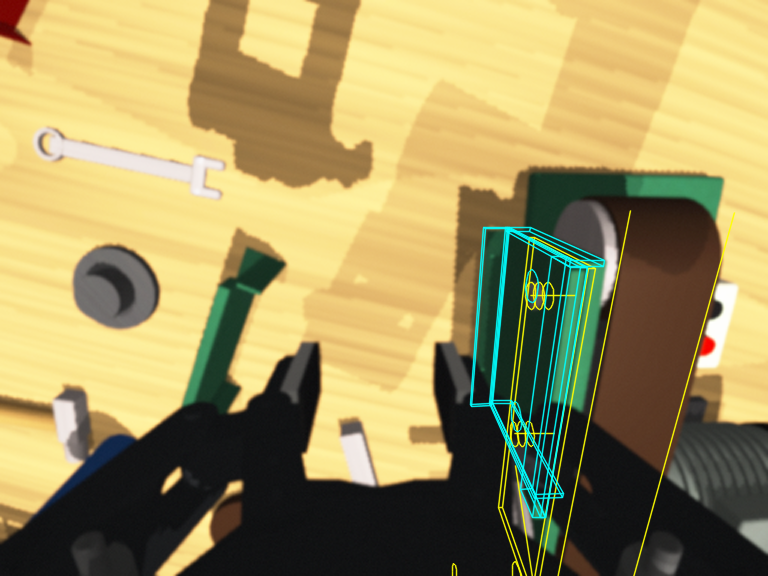

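View pics/fo_top.png

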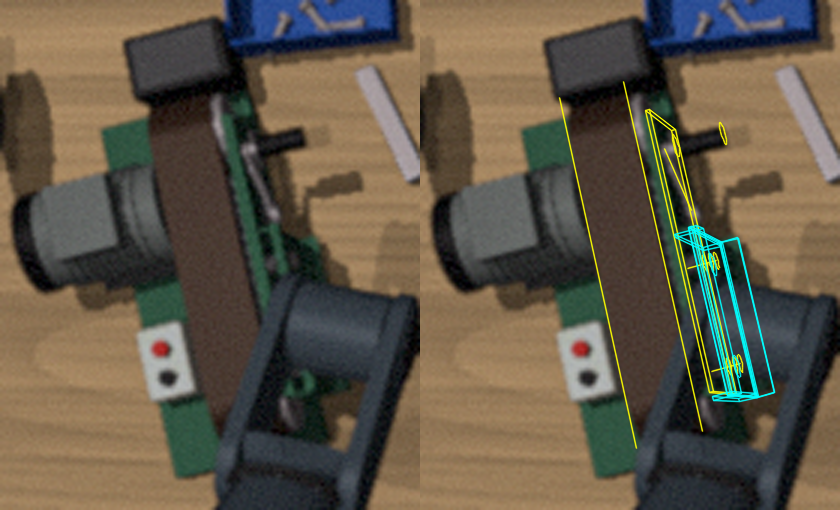

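View pics/f_top.png

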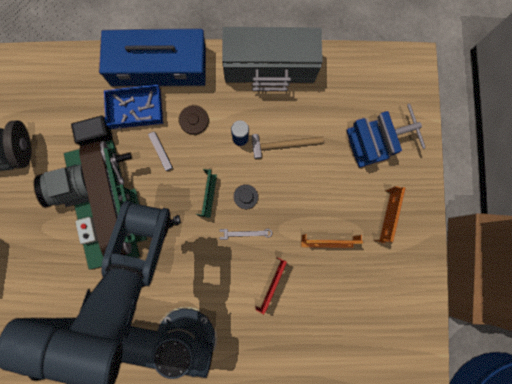

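```bash
python3 w.py .11 -.17 .45
```

```text
14.6 [0.38562816 0.04297546 0.43964704] 0.042833934121843095 [-0.6  0.4  0.4] (array([ 36.9, 256.1, -10.4]), np.float64(0.001))
```

{"op": "move_arm", "data": {
  "moves": [
    {"hand":0.5,"tx":0,"ty":45,"tz":-10,"turn":0},
    {"hand":0.3,"tx":0,"ty":92,"tz":-10,"turn":0},
    {"hand":0.1,"tx":10,"ty":140,"tz":-10,"turn":0},
    {"hand":0,"tx":20,"ty":187,"tz":-10,"turn":0},
    {"hand":0,"tx":35,"ty":232,"tz":-10,"turn":0}
  ]
}}

```text
time_s: 15.1
ee_pos: [0.603, 0.1371, 0.4492]
tcp_rot: [-0.0, 0.611, 0.792, -0.0]
ft_force: [0.6, -0.7, 0.1]
finger_gap: 0.0001
```

{"op": "move_arm", "data": {
  "moves": [
    {"hand":0,"tx":2,"ty":24,"tz":0,"turn":0},
    {"hand":0,"tx":2,"ty":24,"tz":0,"turn":0},
    {"hand":0,"tx":2,"ty":24,"tz":0,"turn":0},
    {"hand":0,"tx":2,"ty":24,"tz":0,"turn":0},
    {"hand":0,"tx":2,"ty":24,"tz":0,"turn":0}
  ]
}}

```text
time_s: 15.6
ee_pos: [0.6231, 0.1422, 0.4499]
tcp_rot: [-0.0, 0.612, 0.791, -0.0]
ft_force: [0.3, -0.0, 0.1]
finger_gap: 0.0002
```

```bash
python3 - <<'E'
from bench import env
from ov import *
import pickle
g=np.load("g.npy")
c=env.calibration("wrist");im=env.camera("wrist")[:,:,::-1].copy();cv2.imwrite("pics/l1.png",im);pickle.dump(c,open("l1.pkl","wb"))
cv2.imwrite("pics/l1o.png",draw(im,c,[(g[:3],grinder_lines(g[3],1.15),(0,255,255)),(g[:3],grinder_lines(g[3],1.0),(0,0,255))],(0,0,512,384),1.5))
print(env.state()["ee_pos"])
E
```

```text
[0.62324982 0.14206453 0.45006267]
```

View pics/l1o.png

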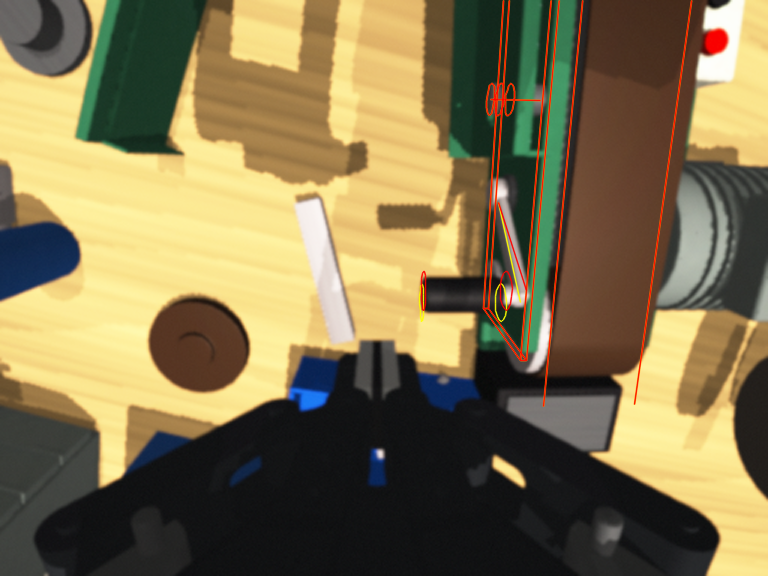

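View pics/l1.png

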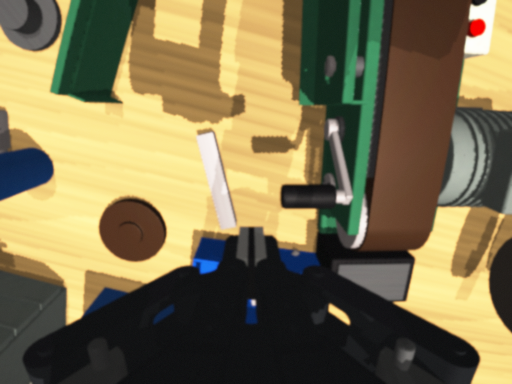

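```bash
python3 - <<'E'
from ov import *
import pickle
c=pickle.load(open("l1.pkl","rb"));im=cv2.imread("pics/l1.png");g=np.load("g.npy")
cr=(270,105,370,225)
S=[(g[:3],circ(.066,-.074,.08,.01)+circ(.066,-.084,.08,.01),(255,0,255))]
cols=[(0,255,255),(0,0,255)]
for a,col in zip((1.15,1.0),cols):
    L=grinder_lines(g[3],a); S.append((g[:3],L,col))
cv2.imwrite("pics/l1z.png",cv2.hconcat([draw(im,c,s,cr,4) for s in([],S)]))
for a in(.95,1.0,1.05,1.1,1.15):
    t=a-np.radians(25);print(a,proj(c,T(g,[[.066+.095*np.sin(t),y,.08+.095*np.cos(t)] for y in(-.139,-.084)])).round(1).tolist())
E
```

```text
0.95 [[282.3, 190.1], [337.9, 190.0]]
1.0 [[281.9, 193.3], [336.8, 193.2]]
1.05 [[281.5, 196.2], [335.6, 196.1]]
1.1 [[281.1, 198.9], [334.5, 198.8]]
1.15 [[280.7, 201.3], [333.3, 201.2]]
```

View pics/l1z.png

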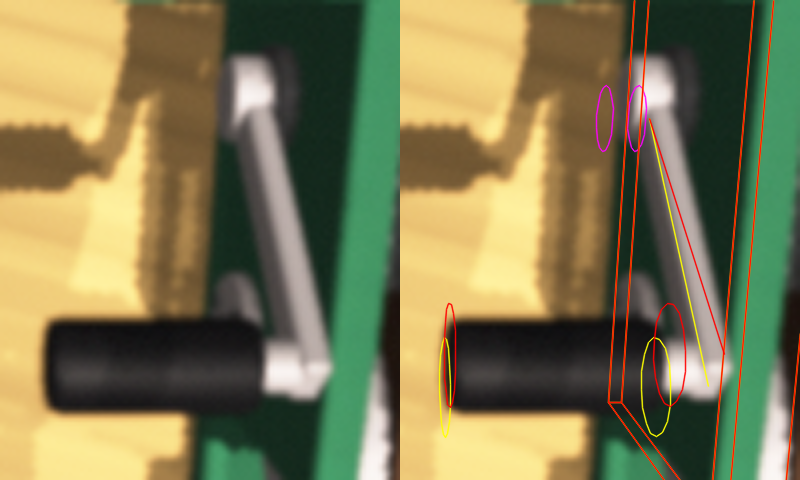

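```bash
python3 - <<'E'
from ov import *
import pickle
g=np.load("g.npy");c=pickle.load(open("l1.pkl","rb"));c9,_=pickle.load(open("w9.pkl","rb"))
# plate near top corner in w9: crop (298,33)/4 of (300,75)
print("plate corner px",proj(c9,T(g,[[-.15,-.06,.138]])).round(1),"seen",(299.5+298/4,74.5+33/4))
sh=lambda s:np.r_[T(g,[[s,0,0]])[0][:2],g[2]]
for s in(0,-.006,-.008,-.010):
    print(s,"corner",proj(c9,T(sh(s),[[-.15,-.06,.138]])).round(1),"pivot",proj(c,T(sh(s),[[.066,-.08,.08]])).round(1), "seen row",104.5+89/4)
    for a in(1.05,1.1,1.15):
        t=a-np.radians(25);print("  ",a,proj(c,T(sh(s),[[.066+.095*np.sin(t),-.111,.08+.095*np.cos(t)]])).round(1),"seen",104.5+365/4)
E
```

```text
plate corner px [[374.1  91.2]] seen (374.0, 82.75)
0 corner [[374.1  91.2]] pivot [[323.9 134.1]] seen row 126.75
   1.05 [[309.2 196.2]] seen 195.75
   1.1 [[308.4 198.9]] seen 195.75
   1.15 [[307.6 201.3]] seen 195.75
-0.006 corner [[375.2  81. ]] pivot [[324.2 129.2]] seen row 126.75
   1.05 [[309.5 190.5]] seen 195.75
   1.1 [[308.7 193.3]] seen 195.75
   1.15 [[307.9 195.8]] seen 195.75
-0.008 corner [[375.5  77.6]] pivot [[324.3 127.5]] seen row 126.75
   1.05 [[309.6 188.6]] seen 195.75
   1.1 [[308.8 191.4]] seen 195.75
   1.15 [[308.  193.9]] seen 195.75
-0.01 corner [[375.9  74.1]] pivot [[324.4 125.9]] seen row 126.75
   1.05 [[309.8 186.7]] seen 195.75
   1.1 [[309.  189.5]] seen 195.75
   1.15 [[308.1 192.1]] seen 195.75
```

```bash
python3 -c "
from bench import env
s=env.state();print(s['ft_force'],s['time_s']);print(env.sign_off())"
```

```text
[ 0.3835281  -0.53282529 -0.18915654] 15.65
the job is handed in; nothing more can be done
None
```

I threw the tension lever over to its stop, hung the tall green cover on both shoulder screws, let go and moved clear. I handed in at 15.65 s of the 58 s allowed. The sign-off gives no verdict.

**Cover:**
- With the cover's weight on the screws, my pose model put both slot ends within about 0.5 mm of the screws on every axis. This comes from the arm pose and how I gripped the cover, not a direct measurement.
- The wrist force dropped from about −4 N to about 0 when the cover came down, and the last pictures still show it upright on both screws.

**Lever:**
- **First check disagreed:** The first overlay read about 1.04 rad, just under the 1.05 needed.
- **Cause:** That overlay also drew the lever pivot about 8 mm and the plate corner about 5 mm too far along the belt. My grinder origin was therefore off along x.
- **Corrected reading:** With a 6 mm correction the grip sits at about 1.15 rad. It also pushed back with 17 to 28 N at the end of the throw, against about 4 N of friction, which fits being at the stop.
- **Effect on the cover:** The screw positions were fitted separately, so this error does not change the cover result.

**Rest of the bench:** In the last top picture the other things look to be where they started. I compared them by eye and did not measure them. The gripper was in free air with wrist force under 1 N.

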